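# Bed flatted shafts in a V-groove jig and lay the retaining bar

### The arm

A 6-joint arm with a two-finger parallel gripper is mounted at the origin on a cart in front of the work surface, level with it; the furniture and walls round the work are solid. World frame = base frame: x ahead of the robot, y to its left, z up, the work surface at z = 0. Lengths are in m, angles in degrees, forces in N, time in s.
With the tool pointing down it reaches from about 0.4 to 0.825 m from the base axis. Payload 7 kg.
Tool frame: the origin (TCP) lies midway between the tips of the shut fingers; the grasp point (between the pads) lies 19 mm behind it; z points along the fingers, x is the direction in which the jaws open and shut, and the axes are right-handed (so a half turn about z gives the same grasp; the last joint's range is limited). The gripper opens to 88 mm and grips with 3 to 60 N. Pads are 19 mm wide; open, the fingers measure 130 mm over their backs; the gripper's body (78 mm by 193 mm) begins 47 mm behind the grasp point.
Start: joints at [87.611, 20.546, 0.682, 0, -70.136, -16.507], TCP at [0.219, 0.639, 0.227] pointing down, gripper open.
Joint ranges: [-176.03, 176.03], [-82.01, 121.73], [-58.28, 71.71], [-173.87, 95.51], [-174.79, -0.11], [-173.66, 173.66]. Speed limits (degrees/s): [136.94, 136.94, 172.46, 180, 180, 180].

### API

Orientations are given as [roll, pitch, yaw] about the fixed x, y, z axes, in that order (R = Rz(yaw) Ry(pitch) Rx(roll)).
In Python, from plant import ctrl, vision, nets gives the robot as it stands.
- The arm moves only by the shell command python3 -m jog 'ROWS'. ROWS is text: rows parted by semicolons, each of 7 numbers parted by spaces: the turn, a rotation vector about the tool's x, y, z in units of 0.1 rad (1.0 is 0.1 rad), then the shift along the tool's x, y, z in units of 4 cm (1.0 is 4 cm), then the opening, from -1 (shut) to 1 (fully open). In form: rx ry rz x y z jaw; .... A call has 1 to 8 rows; each row shifts and turns the commanded pose from where the row before left it, along the tool's axes as they then stand; what a row does not reach is not made up. A row lasts 1/8 s, in which the tool goes at most 62.5 mm and 10.7 degrees, less where a joint would pass 70% of its speed; a pose out of reach is approached as far as the arm can. A call with a number of a shift or a turn outside -1 to 1 is refused whole. A call with a gripper value outside its range is refused whole. The fingers move at their own pace and stop on an object; the grip force is fixed at half the most. Time passes only in rows, so rows that do not move let the fingers close. It gives the time, the measured TCP pose, the force and the opening at its end, in the units of the state.
- ctrl.get_obs(): the state, without advancing time (a new reading comes with each control period).
- vision.snapshot(name): name is "scene" or "top" or "wrist"; returns (picture, depth): 400x640x3 uint8, red, green, blue; 400x640 float32, m along the optical axis (not along the pixel's ray), 0 where there is no reading.
- vision.camera_info(name): a dict with "camera_matrix" (3x3 intrinsics, pixels), "camera_from_world" (4x4, takes a point from world to camera coordinates); the wrist camera has in their place "tool_from_camera" (4x4, takes a point from camera to tool coordinates, whose origin is the TCP and whose axes are the tool frame's). Camera axes: x right, y down, z forward; pixel columns grow to the right and rows downward; lengths in m; the calibration is good to about 2 mm. A picture is of the moment at which its call begins: read the wrist's pose just before it. camera_info takes no time and is no camera call.
- ctrl.close_job(): hands the job in, once; it reports no verdict.
Trained networks look in the newest picture that a camera, given by its name, has taken for a name from the list of things; names that differ only in an ending like _2 or _b are one class to them, and where a whole thing is asked for, a point or a joint stands for the part that bears it (a point fixed in the world has none). Each returns a list of dicts, best first, with "score" (0 to 1); they miss things now and then, are a little off and sometimes report something else, mostly with a low value. They report only what shows in the picture. A call takes as long as a camera call.
- nets.boxes_of(target, camera): "location" ([x, y, z] in m, in world coordinates, good to about 4 mm: the middle of the surface that is visible of it).
The state is a dict: "clock": time; "joint_pos": joint angles; "qvel": joint speeds; "tau": joint torques, N m; "tool_pos": TCP position; "orientation": TCP orientation; "force": force on the tool from outside, world axes, zero at the start; "moment": the same for the moment, N m; "opening": finger opening in m.
Only numpy, scipy, OpenCV 4.12 (cv2) and the standard library are available. Lean on these libraries where they do the work, as an engineer would, in place of code of your own. Each camera call takes 0.05 s, during which the arm holds its last target.

### The job

Draw back the sliding jaw of the small blue vice, lift the finished shaft out, lay it in an empty groove of the V-groove jig, and slide the jaw fully shut again. Roll every shaft in the jig until you feel its flats drop home against a wall of its groove (either wall), its brass sleeve staying midway between the V-blocks. Only when all of them are bedded, lay the retaining bar with the red grip across the jig's two support posts, so that it lies level on both, grip upward, centred and square to the shafts; if anything gets knocked out of place, put it right.

Things in the scene. Friction and masses are not known exactly. Their poses are not given: they have to be found in the camera images.
- shaft_a_mid (a point): steel shaft lying on its side, 100 mm long, 0.3 kg: diameter 32: a round brass-coloured sleeve, 34 mm long, in the middle; each side a steel end, 33 mm long, with one flat 7 mm deep milled along it (both flats face the same way). Point: middle of the shaft on its centre line; x along it, z the way the flats face. Starts in the blue vice, always there
- shaft_b_mid (a point): steel shaft lying on its side, 100 mm long, 0.3 kg: diameter 32: a round brass-coloured sleeve, 34 mm long, in the middle; each side a steel end, 33 mm long, with one flat 7 mm deep milled along it (both flats face the same way). Point: middle of the shaft on its centre line; x along it, z the way the flats face. Starts in a jig groove; may be absent
- shaft_c_mid (a point): steel shaft lying on its side, 100 mm long, 0.3 kg: diameter 32: a round brass-coloured sleeve, 34 mm long, in the middle; each side a steel end, 33 mm long, with one flat 7 mm deep milled along it (both flats face the same way). Point: middle of the shaft on its centre line; x along it, z the way the flats face. Starts in a jig groove; may be absent
- shaft_d_mid (a point): steel shaft lying on its side, 100 mm long, 0.3 kg: diameter 32: a round brass-coloured sleeve, 34 mm long, in the middle; each side a steel end, 33 mm long, with one flat 7 mm deep milled along it (both flats face the same way). Point: middle of the shaft on its centre line; x along it, z the way the flats face. Starts in a jig groove; may be absent
- groove_1 (a point): left of three V-grooves, 92 mm apart, of the fixed jig (steel base 112 x 244 x 8 mm, white V-blocks): mid-groove, at the height (60 mm over the desk) of the centre line of a shaft lying on its round. x along the groove, away from the robot, y left, z up. A shaft whose flats lie on a wall sits 5 mm lower and 5 mm nearer that wall; the flats then face 45 deg below level
- groove_2 (a point): the same point of the middle groove. Each groove is two slippery V-blocks, 14 mm long, at x = -36 and +36 mm of this point; between them 58 mm are open down to the base, so fingers can go round the sleeve. The V is symmetric, 90 deg, its mouth 48 mm wide at this height, its bottom 22.6 mm lower
- groove_3 (a point): the same point of the right-hand groove. Unbedded, a shaft lies on its round and stays as it is turned, by weak friction; let go with its flats within about 20 deg of facing a wall (either side), it clicks home on that wall by itself or with a light push
- bar_seat (a point): place of the middle of the bar's underside: midway between the jig's two aluminium posts (tops 30 mm along x, 18 mm along y, 46 mm left and right of here, 73.5 mm over the desk), over the V-blocks nearer the robot. x along the grooves, y from post to post, z up. Bedded shafts stay 2 mm below the bar; an unbedded one is 2.5 mm too high and props it up
- bar_grip (a point): retaining bar: flat aluminium 220 x 30 x 10 mm, about 0.3 kg, with a red grip block on its middle, 60 mm along the bar, 22 mm across, 30 mm high. Point: centre of the block, 25 mm above the bar's underside; y along the bar, z up. Starts lying flat on the desk, grip up
- vice_nest (a point): middle of the fixed blue vice's nest, on the centre line of the shaft lying there, 52 mm over the desk; x along the shaft from the sliding jaw (near the robot) to the fixed jaw, z up. Low V-blocks at x = -33 and +33 mm carry the shaft; the 56 mm between are open down to the base 42 mm below. Fixed jaw from x = +51 mm, 66 mm high. Vice 60 mm wide
- vice_jaw (a joint): opening of the sliding jaw, m: 0 shut, 0.036 fully open; slides along the nest's -x against about 4 N of friction and stays where left. Shut, its hood reaches 9 mm over the shaft's near end and holds it down; 30 mm open, the shaft lifts straight up
- jaw_knob (a point): upright black round knob on the sliding jaw, diameter 18 mm, from 80 to 118 mm over the desk; the point is on its axis at 100 mm and moves with the jaw; x points to the fixed jaw

How it is judged:
By the outcome, as a careful person would: the job done as asked, in the order asked, and still so for the second after the job is handed in, with the robot touching nothing.
Of shaft_b, shaft_c, shaft_d only 1 to 2 are there at a start; the rules pass over those that are not, and their reading is None.
At some moment in a run one of bar may be knocked a few centimetres aside while the robot is not near it.
Once in a run the grip may slacken for a moment while it holds something.
It also fails if it takes over 210 s, if anything falls off the work surface, if the arm or the gripper's body presses on something with over 40 N, if the wrist force passes 120 N, or if a joint passes its speed limit or range.

## Working session

There is one attempt and no reset: what is moved stays moved. The work goes in short steps, Python scripts to look and compute and a shell command to move; the robot and the scene stay as the last step left them, time stands still between calls to the robot, and variables do not carry over. Pictures are saved under pics/ and viewed, and the job is handed in when it is done.

```bash
ls; mkdir -p pics; cat > h.py <<'E'
import numpy as np, cv2
from plant import ctrl, vision, nets
from scipy.spatial.transform import Rotation as R
def snap(n,f):
    p,d=vision.snapshot(n); cv2.imwrite('pics/'+f+'.png',p[:,:,::-1]); np.save('pics/'+f+'.npy',d); return p,d
def world(n,u,v,z):
    ci=vision.camera_info(n);K=np.array(ci['camera_matrix']);T=np.linalg.inv(np.array(ci['camera_from_world']))
    return (T@np.r_[np.linalg.inv(K)@[u,v,1]*z,1])[:3]
def st():
    o=ctrl.get_obs(); print(o['clock'],np.round(o['tool_pos'],4),np.round(o['orientation'],2),np.round(o['force'],1),round(float(o['opening']),4),np.round(o['joint_pos'],1)); return o
E
python3 - <<'E'
from h import *
o=st(); print(o)
for c in ['scene','top','wrist']:
    snap(c,c+'0')
for c in ['top','scene']:
  for t in ['shaft_a_mid','groove_1','bar_seat','bar_grip','vice_nest','vice_jaw','jaw_knob']:
    try:
        print(c,t,[(np.round(r['location'],4).tolist(),round(r['score'],2)) for r in nets.boxes_of(t,c)])
    except Exception as e: print(c,t,e)
print(ctrl.get_obs()['clock'])
E
```

```text
pics
0.0 [0.2185 0.6381 0.2256] [-1.7999e+02 -9.0000e-02 -1.0890e+02] [-0.  -0.2 -0.7] 0.0879 [ 87.6  20.6   0.6  -0.  -70.1 -16.5]
{'clock': 0.0, 'joint_pos': array([ 8.76105551e+01,  2.05895294e+01,  6.33838061e-01, -2.06260128e-02,
       -7.01355784e+01, -1.65051890e+01]), 'qvel': array([ 0.16381465,  0.01861374, -0.03515902,  0.05110975, -0.03585743,
        0.04490388]), 'tau': array([-3.78606856e-04, -5.82720709e+01,  2.93044299e+01,  6.99749932e+00,
        6.73436109e-03, -1.67593330e-04]), 'tool_pos': array([0.21846743, 0.63814985, 0.22564309]), 'orientation': array([-1.79992658e+02, -9.30180902e-02, -1.08901664e+02]), 'force': array([-0.01369036, -0.15092667, -0.65980366]), 'moment': array([-0.010707  , -0.05783654,  0.036516  ]), 'opening': 0.08787001532010875}
top shaft_a_mid [([0.5041, -0.3769, 0.0597], 0.83)]
top groove_1 [([0.4901, 0.1354, 0.0077], 0.66)]
top bar_seat [([0.4823, 0.1408, 0.0047], 0.89)]
top bar_grip [([0.4851, -0.1898, 0.0087], 0.72)]
top vice_nest [([0.4603, -0.3568, 0.0299], 0.59)]
top vice_jaw [([0.4401, -0.3504, 0.0829], 0.66)]
top jaw_knob [([0.4444, -0.3532, 0.0763], 0.87), ([0.5042, -0.3767, 0.0627], 0.35)]
scene shaft_a_mid [([0.504, -0.3839, 0.0609], 0.73)]
scene groove_1 [([0.4688, 0.1252, 0.0222], 0.66)]
scene bar_seat [([0.4664, 0.1265, 0.0222], 0.77)]
scene bar_grip [([0.4827, -0.1997, 0.0109], 0.95)]
scene vice_nest [([0.4436, -0.3774, 0.0267], 0.98)]
scene vice_jaw [([0.4374, -0.3686, 0.075], 0.64)]
scene jaw_knob [([0.4387, -0.3653, 0.0734], 0.8), ([0.4644, 0.1295, 0.0211], 0.29)]
0.85
```

View pics/top0.png

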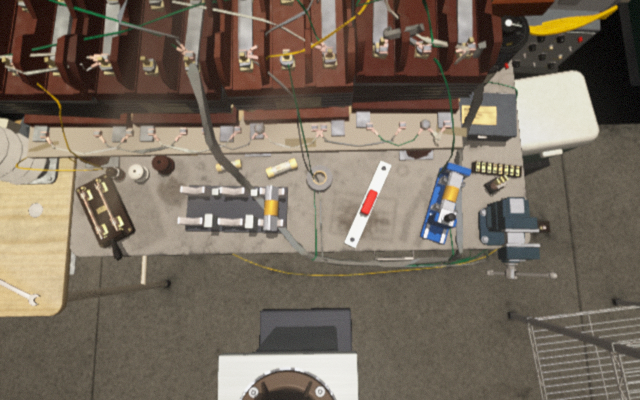

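View pics/scene0.png

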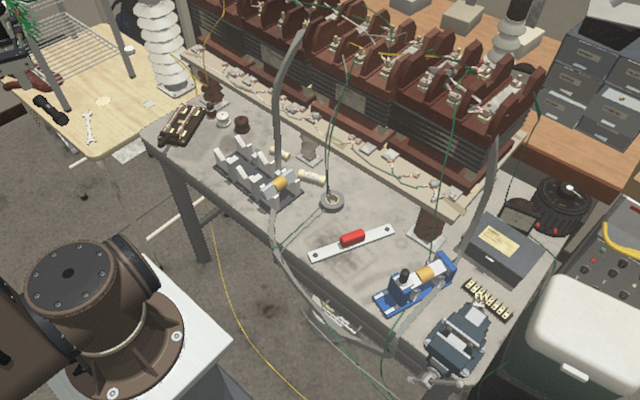

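```bash
python3 - <<'E'
from h import *
for c in ['top','scene','wrist']:
    print(c,{k:np.round(np.array(v),3).tolist() for k,v in vision.camera_info(c).items()})
E
```

```text
top {'camera_matrix': [[384.678, 0.0, 320.533], [0.0, 384.678, 197.24], [0.0, 0.0, 1.0]], 'camera_from_world': [[-0.02, -0.999, -0.025, -0.072], [-0.987, 0.024, -0.159, 0.507], [0.159, 0.021, -0.987, 0.859], [0.0, 0.0, 0.0, 1.0]]}
scene {'camera_matrix': [[441.144, 0.0, 313.962], [0.0, 441.144, 200.073], [0.0, 0.0, 1.0]], 'camera_from_world': [[0.66, -0.751, 0.002, -0.384], [-0.581, -0.512, -0.633, 0.29], [0.477, 0.417, -0.774, 0.903], [0.0, 0.0, 0.0, 1.0]]}
wrist {'camera_matrix': [[338.454, 0.0, 321.229], [0.0, 338.454, 195.582], [0.0, 0.0, 1.0]], 'tool_from_camera': [[1.0, 0.001, -0.002, 0.001], [-0.0, 0.961, 0.276, -0.074], [0.002, -0.276, 0.961, -0.158], [0.0, 0.0, 0.0, 1.0]]}
```

```bash
python3 - <<'E'
import cv2
a=cv2.imread('pics/top0.png'); cv2.imwrite('pics/t1.png',cv2.resize(a[150:260,160:480],None,fx=2.5,fy=2.5,interpolation=cv2.INTER_CUBIC))
b=cv2.imread('pics/scene0.png'); cv2.imwrite('pics/s1.png',cv2.resize(b[120:340,190:510],None,fx=2.5,fy=2.5,interpolation=cv2.INTER_CUBIC))
E
```

```text
(no output)
```

View pics/t1.png

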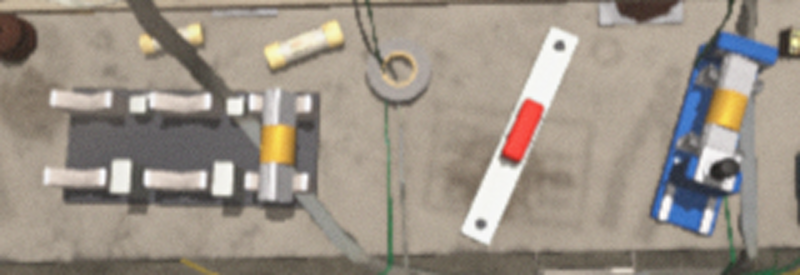

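View pics/s1.png

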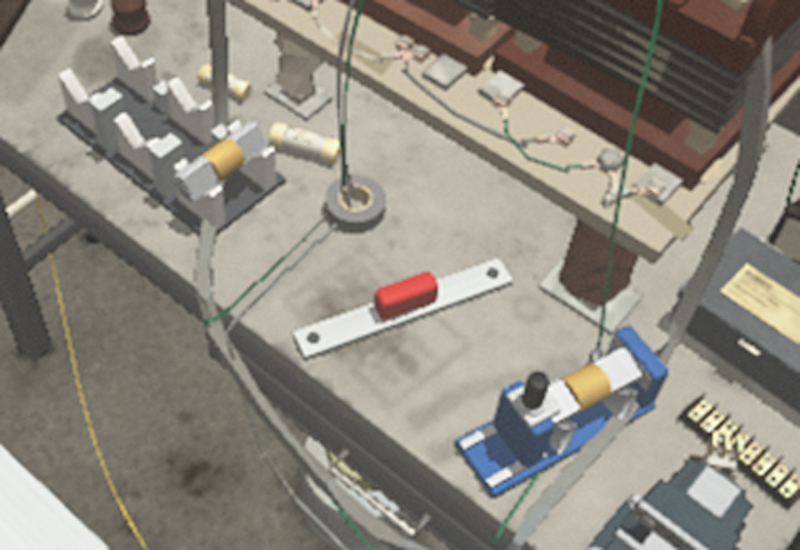

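View pics/wrist0.png

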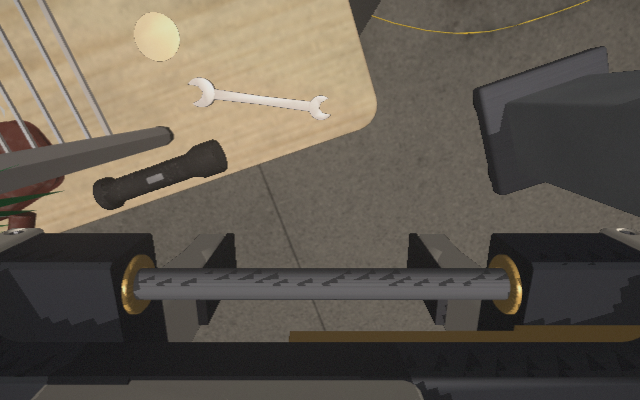

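```bash
python3 - <<'E'
from h import *
d=np.load('pics/top0.npy')
# heightmap print around; cable pts
for (u,v) in [(192,60),(200,100),(210,140),(225,170),(240,195),(271,208),(280,235),(300,255),(290,120),(310,175),(316,210),(340,258),(440,100),(460,200),(462,240),(450,185),(450,215),(455,175),(448,195),(453,165),(457,165),(431,238)]:
    if d[v,u]>0: print((u,v),np.round(world('top',u,v,d[v,u]),3))
    else: print((u,v),'none')
E
```

```text
(192, 60) [0.679 0.11  0.362]
(200, 100) [0.618 0.1   0.346]
(210, 140) [0.568 0.099 0.294]
(225, 170) [0.583 0.15  0.012]
(240, 195) [0.515 0.106 0.038]
(271, 208) [0.477 0.027 0.079]
(280, 235) [0.422 0.016 0.004]
(300, 255) [ 0.382  0.026 -0.73 ]
(290, 120) [ 0.64  -0.028  0.189]
(310, 175) [ 0.563 -0.059  0.022]
(316, 210) [ 0.48  -0.071  0.   ]
(340, 258) [ 0.366 -0.144 -0.725]
(440, 100) [ 0.67  -0.328  0.196]
(460, 200) [ 0.494 -0.414  0.016]
(462, 240) [ 0.4   -0.413  0.01 ]
(450, 185) [ 0.522 -0.377  0.065]
(450, 215) [ 0.448 -0.355  0.119]
(455, 175) [ 0.545 -0.39   0.066]
(448, 195) [ 0.499 -0.371  0.066]
(453, 165) [ 0.568 -0.387  0.065]
(457, 165) [ 0.568 -0.396  0.067]
(431, 238) [ 0.406 -0.341  0.011]
```

```bash
cat >> h.py <<'E'
def cloud(n,d):
    ci=vision.camera_info(n);K=np.array(ci['camera_matrix']);T=np.linalg.inv(np.array(ci['camera_from_world']))
    v,u=np.mgrid[0:400,0:640]; p=np.stack([(u-K[0,2])/K[0,0]*d,(v-K[1,2])/K[1,1]*d,d],-1)
    w=p@T[:3,:3].T+T[:3,3]; w[d<=0]=np.nan; return w
E
python3 - <<'E'
from h import *
for c in ['top','scene']:
    w=cloud(c,np.load(f'pics/{c}0.npy'))
    m=(w[...,0]>.36)&(w[...,0]<.66)&(w[...,1]>-.5)&(w[...,1]<.36)&(w[...,2]>.13)
    P=w[m]; key=np.round(P[:,:2]/.03).astype(int)
    for k in np.unique(key,axis=0):
        q=P[(key==k).all(1)]; print(c,np.round(k*.03,2),len(q),np.round([q[:,2].min(),q[:,2].max()],2))
w=cloud('top',np.load('pics/top0.npy'))
h=np.clip(w[...,2]*2000,0,255); cv2.imwrite('pics/hm.png',cv2.resize(np.nan_to_num(h)[150:260,160:480].astype(np.uint8),None,fx=2.5,fy=2.5,interpolation=0))
E
```

```text
top [ 0.54 -0.36] 6 [0.14 0.16]
top [ 0.54 -0.33] 8 [0.17 0.21]
top [ 0.54 -0.06] 24 [0.13 0.2 ]
top [0.54 0.09] 184 [0.13 0.27]
top [0.54 0.12] 11 [0.13 0.22]
top [ 0.57 -0.39] 3 [0.16 0.16]
top [ 0.57 -0.36] 52 [0.14 0.17]
top [ 0.57 -0.33] 125 [0.15 0.29]
top [ 0.57 -0.3 ] 63 [0.15 0.17]
top [ 0.57 -0.27] 61 [0.15 0.17]
top [ 0.57 -0.24] 64 [0.15 0.18]
top [ 0.57 -0.21] 64 [0.15 0.17]
top [ 0.57 -0.18] 62 [0.15 0.18]
top [ 0.57 -0.15] 61 [0.15 0.18]
top [ 0.57 -0.12] 58 [0.15 0.17]
top [ 0.57 -0.09] 56 [0.15 0.17]
top [ 0.57 -0.06] 136 [0.15 0.28]
top [ 0.57 -0.03] 51 [0.15 0.17]
top [0.57 0.  ] 56 [0.15 0.17]
top [0.57 0.03] 52 [0.16 0.17]
top [0.57 0.06] 51 [0.15 0.17]
top [0.57 0.09] 342 [0.13 0.32]
top [0.57 0.12] 54 [0.15 0.31]
top [0.57 0.15] 59 [0.16 0.18]
top [0.57 0.18] 62 [0.15 0.18]
top [0.57 0.21] 49 [0.15 0.17]
top [0.57 0.24] 45 [0.16 0.17]
top [0.57 0.27] 53 [0.15 0.18]
top [0.57 0.3 ] 48 [0.15 0.17]
top [0.57 0.33] 44 [0.16 0.17]
top [0.57 0.36] 30 [0.16 0.29]
top [ 0.6  -0.39] 32 [0.17 0.17]
top [ 0.6  -0.36] 193 [0.16 0.17]
top [ 0.6  -0.33] 209 [0.16 0.3 ]
top [
[... 5663 characters left out ...]
.16 0.36]
scene [ 0.66 -0.21] 732 [0.16 0.37]
scene [ 0.66 -0.18] 628 [0.16 0.34]
scene [ 0.66 -0.15] 726 [0.16 0.39]
scene [ 0.66 -0.12] 247 [0.19 0.33]
scene [ 0.66 -0.09] 316 [0.19 0.39]
scene [ 0.66 -0.06] 179 [0.19 0.38]
scene [ 0.66 -0.03] 168 [0.19 0.35]
scene [0.66 0.  ] 266 [0.19 0.38]
scene [0.66 0.03] 167 [0.19 0.33]
scene [0.66 0.06] 240 [0.17 0.39]
scene [0.66 0.09] 371 [0.16 0.39]
scene [0.66 0.12] 116 [0.19 0.36]
scene [0.66 0.15] 251 [0.19 0.39]
scene [0.66 0.18] 68 [0.19 0.33]
scene [0.66 0.21] 239 [0.19 0.39]
scene [0.66 0.24] 109 [0.19 0.37]
scene [0.66 0.27] 232 [0.19 0.38]
scene [0.66 0.3 ] 165 [0.17 0.37]
scene [0.66 0.33] 71 [0.19 0.33]
scene [0.66 0.36] 42 [0.19 0.34]
```

View pics/hm.png

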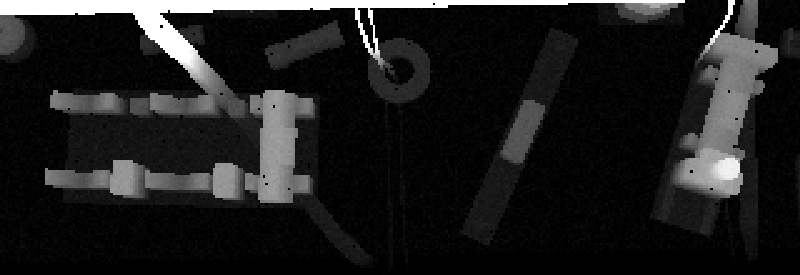

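```bash
cat >> h.py <<'E'
def to(p,yaw=None,pitch=0,roll=180):
    """print needed shift in present tool axes (units) to reach TCP p, and turn in present tool axes (0.1 rad units)"""
    o=st(); Rt=R.from_euler('xyz',o['orientation'],degrees=True)
    print('shift units',np.round(Rt.inv().apply(np.array(p)-o['tool_pos'])/.04,2))
    if yaw is not None:
        Rg=R.from_euler('xyz',[roll,pitch,yaw],degrees=True)
        print('turn units (tool)',np.round((Rt.inv()*Rg).as_rotvec()*10,2),'shift in final axes',np.round(Rg.inv().apply(np.array(p)-o['tool_pos'])/.04,2))
E
python3 -m jog '0 0 0 0 0 -1 1;0 0 0 0 0 -1 1;0 0 1 0.9 -0.85 0 1;0 0 0 0 0 0 1'
python3 -c "
from h import *
to([.45,.12,.3],90)"
```

```text
clock: 1.35
tool_pos: [0.24, 0.5917, 0.3082]
orientation: [180.0, 0.1, -114.8]
force: [-0.4, 0.2, -0.4]
opening: 0.0878
1.35 [0.24   0.5917 0.3082] [ 1.7996e+02  1.0000e-01 -1.1477e+02] [-0.4  0.2 -0.4] 0.0878 [ 85.4  14.9   3.2  -0.  -78.2 -20.2]
shift units [ 8.51 -9.71  0.18]
turn units (tool) [ 0.03 -0.   27.09] shift in final axes [-11.79   5.25   0.2 ]
```

```bash
python3 -m jog '0 0 0 .85 -.97 0 1;0 0 0 .85 -.97 0 1;0 0 0 .85 -.97 0 1;0 0 0 .85 -.97 0 1;0 0 0 .85 -.97 0 1;0 0 0 .85 -.97 0 1;0 0 0 .85 -.97 0 1;0 0 0 .85 -.97 0 1' >/dev/null
python3 -m jog '0 0 1 .85 -.97 0 1;0 0 1 .8 -1 0 1;0 0 1 0 0 0 1;0 0 1 0 0 0 1;0 0 1 0 0 0 1;0 0 1 0 0 0 1;0 0 1 0 0 0 1;0 0 1 0 0 0 1' >/dev/null
python3 -m jog '0 0 1 0 0 0 1;0 0 1 0 0 0 1;0 0 1 0 0 0 1;0 0 1 0 0 0 1;0 0 1 0 0 0 1;0 0 1 0 0 0 1;0 0 1 0 0 0 1;0 0 1 0 0 0 1' >/dev/null
python3 -m jog '0 0 1 0 0 0 1;0 0 1 0 0 0 1;0 0 1 0 0 0 1;0 0 1 0 0 0 1;0 0 1 0 0 0 1;0 0 1 0 0 0 1;0 0 1 0 0 0 1;0 0 1 0 0 0 1'
python3 -c "
from h import *
to([.45,.12,.25],90)"
```

```text
clock: 5.35
tool_pos: [0.4475, 0.1223, 0.3065]
orientation: [-180.0, -0.0, 107.7]
force: [0.5, -0.5, 0.2]
opening: 0.0877
5.35 [0.4475 0.1223 0.3065] [-180.     -0.    107.71] [ 0.5 -0.5  0.2] 0.0877 [  39.7   -2.5  -16.9   -0.   -75.6 -112. ]
shift units [-0.07  0.04  1.41]
turn units (tool) [-0.   -0.    3.09] shift in final axes [-0.06  0.06  1.41]
```

```bash
python3 -m jog '0 0 1 0 0 .7 1;0 0 1 0 0 .7 1;0 0 1 0 0 0 1;0 0 .1 0 0 0 1;0 0 0 0 0 0 1;0 0 0 0 0 0 1'
python3 - <<'E'
from h import *
st(); p,d=snap('wrist','w1')
E
```

```text
clock: 6.1
tool_pos: [0.4476, 0.1222, 0.2509]
orientation: [180.0, -0.0, 90.2]
force: [0.5, 0.5, 0.3]
opening: 0.0877
6.1 [0.4476 0.1222 0.2509] [ 1.7997e+02 -3.0000e-02  9.0180e+01] [0.5 0.5 0.3] 0.0877 [  39.7   -0.8  -22.5   -0.   -68.3 -129.5]
```

View pics/w1.png

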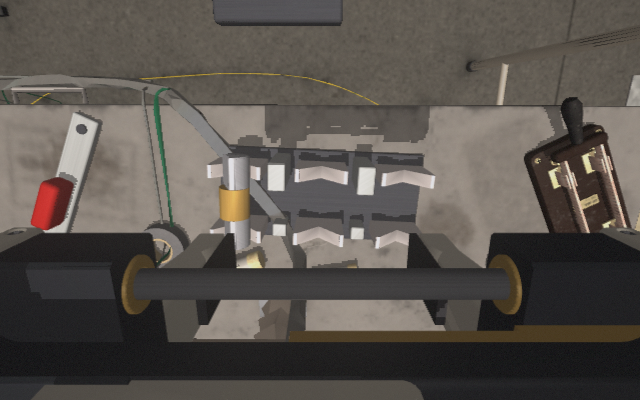

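```bash
cat >> h.py <<'E'
def wcloud(d,o):
    ci=vision.camera_info('wrist');K=np.array(ci['camera_matrix']);Tc=np.array(ci['tool_from_camera'])
    v,u=np.mgrid[0:400,0:640]; p=np.stack([(u-K[0,2])/K[0,0]*d,(v-K[1,2])/K[1,1]*d,d],-1)
    p=p@Tc[:3,:3].T+Tc[:3,3]; Rt=R.from_euler('xyz',o['orientation'],degrees=True)
    w=Rt.apply(p.reshape(-1,3)).reshape(p.shape)+o['tool_pos']; w[d<=0]=np.nan; return w
E
python3 - <<'E'
from h import *
o=ctrl.get_obs(); d=np.load('pics/w1.npy'); w=wcloud(d,o)
np.save('pics/w1c.npy',w)
for (u0,v0,u1,v1) in [(269,166,284,190),(359,168,374,193),(273,226,285,236),(351,228,364,237)]:
    P=w[v0:v1,u0:u1].reshape(-1,3); print(np.nanmedian(P,0).round(4), np.nanmin(P,0).round(4),np.nanmax(P,0).round(4))
# post tops by height segmentation
m=(abs(w[...,2]-.0735)<.006)
n,l,s,c=cv2.connectedComponentsWithStats(m.astype(np.uint8))
for i in range(1,n):
    if s[i,4]>60:
        P=w[l==i]; print(i,s[i],P.mean(0).round(4),P.min(0).round(4),P.max(0).round(4))
# base heights
m=(w[...,2]>.003)&(w[...,2]<.014)&(w[...,0]>.4)&(w[...,0]<.56)&(w[...,1]>-.03)&(w[...,1]<.28)
P=w[m][:,:2].astype(np.float32); print(cv2.minAreaRect(P), len(P))
print('desk',np.nanmedian(w[150:220,120:150,2]),np.nanmedian(w[120:200,450:500,2]))
i=w[[195,205,215,185,175],[262,270,278,254,247]]; print(i.round(3))
E
```

```text
[0.4499 0.0761 0.0736] [0.4379 0.0685 0.0716] [0.4626 0.0836 0.0761]
[0.4524 0.1676 0.0738] [0.4397 0.16   0.0717] [0.4653 0.1754 0.076 ]
[0.5219 0.0721 0.038 ] [0.5158 0.0653 0.0363] [0.5284 0.0787 0.0398]
[0.5238 0.1645 0.038 ] [0.5182 0.1573 0.0353] [0.53   0.1718 0.0399]
1 [ 219  157   29   93 1883] [0.4747 0.0327 0.0732] [0.4295 0.0142 0.0675] [0.5298 0.0452 0.0777]
2 [268 161  18  30 521] [0.4485 0.0765 0.0733] [0.4341 0.0674 0.0676] [0.4637 0.0854 0.0761]
3 [356 165  20  30 513] [0.4524 0.1675 0.0735] [0.4381 0.1583 0.0676] [0.4676 0.177  0.076 ]
4 [293 255  14  13  90] [0.5423 0.0983 0.0733] [0.5386 0.0909 0.0676] [0.5533 0.1058 0.0791]
((0.4836985766887665, 0.11637980490922928), (0.3079850375652313, 0.1289006769657135), 81.7850112915039) 9161
desk -0.00040641415180861507 0.0005757996745915095
[[0.486 0.05  0.012]
 [0.498 0.06  0.014]
 [0.511 0.069 0.015]
 [0.473 0.041 0.013]
 [0.449 0.045 0.065]]
```

```bash
cat > an.py <<'E'
from h import *
def prof(W,c,yaw,tag,zmin=.035):
    a=np.deg2rad(yaw); ex=np.array([np.cos(a),np.sin(a)]); ey=np.array([-ex[1],ex[0]])
    q=W.reshape(-1,3); q=q[~np.isnan(q[:,0])]; d=q[:,:2]-np.array(c)
    L=np.c_[d@ex,d@ey,q[:,2]]
    L=L[(abs(L[:,0])<.052)&(abs(L[:,1])<.024)&(L[:,2]>zmin)]
    for nm,lo,hi in [('near',-.049,-.02),('sleeve',-.015,.015),('far',.02,.049)]:
        s=L[(L[:,0]>lo)&(L[:,0]<hi)]
        out=[]
        for b in np.arange(-.018,.019,.004):
            t=s[abs(s[:,1]-b)<.002]; out.append((round(b*1000),round(np.median(t[:,2])*1000,1),len(t)) if len(t)>4 else (round(b*1000),None))
        print(tag,nm,out)
E
python3 - <<'E'
from an import *
w=np.load('pics/w1c.npy'); g3=(.4835,.0284)
prof(w,g3,-2.2,'wrist'); 
for c in ['top','scene']: prof(cloud(c,np.load(f'pics/{c}0.npy')),g3,-2.2,c)
# sleeve colour segmentation
p=cv2.imread('pics/w1.png').astype(int); b,g,r=p[...,0],p[...,1],p[...,2]
m=(r>120)&(r-b>60)&(r-g<90)&(w[...,2]>.05)&(w[...,1]<.06)
P=w[m]; print(len(P),P.mean(0),P.min(0),P.max(0))
E
python3 -c "
import cv2
a=cv2.imread('pics/w1.png');cv2.imwrite('pics/w1z.png',cv2.resize(a[140:260,190:290],None,fx=5,fy=5,interpolation=cv2.INTER_CUBIC))"
```

```text
wrist near [(-18, np.float64(55.4), 78), (-14, np.float64(53.6), 63), (-10, np.float64(60.9), 59), (-6, np.float64(68.3), 56), (-2, np.float64(75.2), 78), (2, np.float64(75.8), 115), (6, np.float64(74.7), 123), (10, np.float64(72.4), 122), (14, np.float64(67.1), 179), (18, np.float64(56.4), 82)]
wrist sleeve [(-18, None), (-14, np.float64(68.7), 36), (-10, np.float64(72.7), 73), (-6, np.float64(74.5), 88), (-2, np.float64(75.6), 102), (2, np.float64(75.5), 105), (6, np.float64(74.4), 114), (10, np.float64(72.4), 123), (14, np.float64(67.4), 149), (18, np.float64(62.0), 13)]
wrist far [(-18, np.float64(53.7), 47), (-14, np.float64(52.9), 34), (-10, np.float64(60.0), 15), (-6, np.float64(68.7), 13), (-2, np.float64(74.6), 16), (2, np.float64(75.4), 38), (6, np.float64(74.4), 91), (10, np.float64(71.8), 103), (14, np.float64(65.5), 146), (18, np.float64(54.2), 58)]
top near [(-18, np.float64(57.5), 8), (-14, np.float64(55.4), 17), (-10, np.float64(57.6), 27), (-6, np.float64(66.2), 29), (-2, np.float64(74.4), 34), (2, np.float64(78.4), 23), (6, np.float64(77.1), 17), (10, np.float64(74.
[... 784 characters left out ...]
5.0), 13), (6, np.float64(73.9), 11), (10, np.float64(71.4), 9), (14, None), (18, None)]
scene sleeve [(-18, None), (-14, np.float64(61.9), 41), (-10, np.float64(69.6), 22), (-6, np.float64(72.9), 20), (-2, np.float64(74.3), 18), (2, np.float64(75.1), 15), (6, np.float64(74.0), 8), (10, np.float64(71.3), 7), (14, None), (18, None)]
scene far [(-18, np.float64(47.9), 10), (-14, np.float64(51.6), 18), (-10, np.float64(58.0), 29), (-6, np.float64(66.3), 29), (-2, np.float64(71.4), 18), (2, np.float64(74.0), 11), (6, np.float64(73.0), 8), (10, np.float64(71.4), 5), (14, None), (18, None)]
857 [0.47905907 0.03055083 0.07340156] [0.40949976 0.01418703 0.06411508] [0.4974309  0.04436193 0.31731169]
```

View pics/w1z.png

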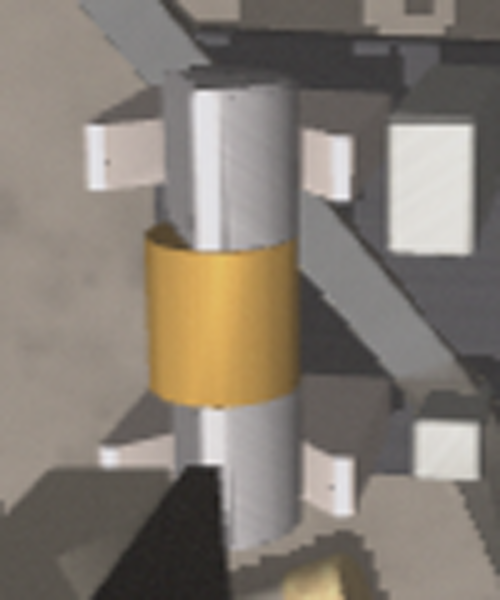

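```bash
python3 - <<'E'
from h import *
w=np.load('pics/w1c.npy')
p=cv2.imread('pics/w1.png').astype(int); b,g,r=p[...,0],p[...,1],p[...,2]
m=(r>120)&(r-b>60)&(r-g<90)&(w[...,2]>.05)&(w[...,2]<.09)&(w[...,1]<.06)&(w[...,0]>.44)
P=w[m]; print(len(P),P.mean(0),np.percentile(P,[1,50,99],axis=0).round(4))
W=cloud('top',np.load('pics/top0.npy')); p=cv2.imread('pics/top0.png').astype(int); b,g,r=p[...,0],p[...,1],p[...,2]
m=(r>120)&(r-b>60)&(r-g<90)&(W[...,2]>.05)&(W[...,2]<.09)&(abs(W[...,1])<.06)&(W[...,0]>.44)&(W[...,0]<.54)
P=W[m]; print(len(P),P.mean(0),np.percentile(P,[1,50,99],axis=0).round(4))
to([.4835,.0297,.13],87.8)
E
```

```text
856 [0.47914033 0.03053946 0.07311662] [[0.463  0.0148 0.0662]
 [0.479  0.0311 0.0739]
 [0.4959 0.0438 0.0769]]
206 [0.4795438  0.02835706 0.0744022 ] [[0.4622 0.0148 0.0651]
 [0.4799 0.0271 0.0751]
 [0.4972 0.0444 0.0796]]
6.15 [0.4475 0.1221 0.2509] [ 1.7997e+02 -2.0000e-02  9.0170e+01] [-0.5  0.3  0.7] 0.0876 [  39.7   -0.8  -22.5    0.   -68.3 -129.5]
shift units [-2.31  0.89  3.02]
turn units (tool) [ 0.   -0.    0.41] shift in final axes [-2.27  0.99  3.02]
```

```bash
python3 - <<'E'
from h import *
w=np.load('pics/w1c.npy'); W=cloud('top',np.load('pics/top0.npy'))
a=np.deg2rad(-2.2); ex=np.array([np.cos(a),np.sin(a)]); ey=np.array([-ex[1],ex[0]])
for n,ww in (('w',w),('t',W)):
  for k,c in enumerate([(.4905,.2122),(.487,.1204),(.4835,.0284)]):
    q=ww.reshape(-1,3); d=q[:,:2]-np.array(c); L=np.c_[d@ex,d@ey,q[:,2]]
    for s in (-1,1):
      for sy in (-1,1):
        m=(abs(L[:,0]-s*.036)<.016)&(abs(L[:,1]-sy*.025)<.008)&(L[:,2]>.052)&(L[:,2]<.068)
        if m.sum()>20: print(n,'g',k+1,s,sy,m.sum(),np.percentile(L[m],[2,50,98],axis=0).round(4).tolist())
E
```

```text
w g 1 -1 -1 144 [[-0.0422, -0.0278, 0.053], [-0.036, -0.0239, 0.0601], [-0.0286, -0.0174, 0.0625]]
w g 1 -1 1 170 [[-0.0418, 0.0174, 0.0527], [-0.0354, 0.0221, 0.0593], [-0.0284, 0.0277, 0.0629]]
w g 1 1 -1 140 [[0.0295, -0.0283, 0.0529], [0.0355, -0.0244, 0.0593], [0.0434, -0.0175, 0.0625]]
w g 2 -1 -1 153 [[-0.0429, -0.0274, 0.0535], [-0.0365, -0.0223, 0.0594], [-0.0292, -0.0171, 0.0624]]
w g 2 -1 1 154 [[-0.0426, 0.0172, 0.053], [-0.0361, 0.0224, 0.0593], [-0.029, 0.0278, 0.0626]]
w g 2 1 -1 206 [[0.0289, -0.0294, 0.0524], [0.0384, -0.0237, 0.0579], [0.0517, -0.0173, 0.0627]]
w g 2 1 1 139 [[0.0293, 0.0175, 0.0535], [0.0349, 0.0228, 0.0595], [0.0432, 0.0276, 0.0623]]
w g 3 -1 -1 170 [[-0.0436, -0.0276, 0.0528], [-0.0373, -0.0222, 0.0593], [-0.0297, -0.0172, 0.0621]]
w g 3 -1 1 156 [[-0.0433, 0.0173, 0.0536], [-0.0373, 0.0238, 0.0587], [-0.0298, 0.0284, 0.0624]]
w g 3 1 -1 88 [[0.0282, -0.028, 0.0525], [0.0305, -0.0224, 0.0575], [0.0353, -0.0173, 0.0619]]
w g 3 1 1 139 [[0.0286, 0.0172, 0.0527], [0.0345, 0.0231, 0.0588], [0.0425, 0.0278, 0.0622]]
t g 1 -1 -1 33 [[-0.0423, -0.0269, 
[... 408 characters left out ...]
, 0.0612], [-0.0296, -0.0182, 0.0653]]
t g 2 -1 1 39 [[-0.0422, 0.0179, 0.0541], [-0.0354, 0.0235, 0.06], [-0.0288, 0.0284, 0.0646]]
t g 2 1 -1 45 [[0.0293, -0.0298, 0.0536], [0.0391, -0.0234, 0.0591], [0.0514, -0.0172, 0.0642]]
t g 2 1 1 39 [[0.0292, 0.0179, 0.0545], [0.0362, 0.0232, 0.0602], [0.0426, 0.0284, 0.0649]]
t g 3 -1 -1 28 [[-0.0439, -0.0259, 0.0526], [-0.0378, -0.0219, 0.0612], [-0.0307, -0.0177, 0.0652]]
t g 3 -1 1 35 [[-0.0432, 0.0186, 0.0547], [-0.0361, 0.0245, 0.062], [-0.0296, 0.0292, 0.0667]]
t g 3 1 -1 29 [[0.0286, -0.0271, 0.0558], [0.0351, -0.0233, 0.0614], [0.041, -0.0177, 0.0648]]
t g 3 1 1 33 [[0.0283, 0.0188, 0.0565], [0.035, 0.0235, 0.0607], [0.042, 0.0279, 0.0647]]
```

```bash
python3 -m jog '0 0 .4 -.8 .3 .5 1;0 0 0 -.8 .3 .5 1;0 0 0 -.68 .22 .5 .5;0 0 0 0 0 .7 .3;0 0 0 0 0 .6 .3;0 0 0 0 0 0 .3;0 0 0 0 0 0 .3'
python3 -c "
from h import *
to([.4800,.0297,.05],87.5)"
```

```text
clock: 7.02
tool_pos: [0.4786, 0.0303, 0.1395]
orientation: [179.9, -0.0, 87.9]
force: [0.1, 0.7, 1.1]
opening: 0.0575
7.025 [0.4786 0.0303 0.1395] [ 1.7994e+02 -1.0000e-02  8.7850e+01] [0.1 0.7 1.1] 0.0575 [  27.2    6.6  -30.4    0.   -52.9 -119.4]
shift units [-0.01  0.03  2.24]
turn units (tool) [ 0.01 -0.    0.06] shift in final axes [-0.01  0.03  2.24]
```

```bash
python3 -m jog '0 0 0 0 0 .7 .2;0 0 0 0 0 .7 .2;0 0 0 0 0 .5 .2;0 0 0 0 0.03 .34 .2;0 0 0 0 0 0 .2'
python3 -m jog '0 0 0 0 0 0 -1;0 0 0 0 0 0 -1;0 0 0 0 0 0 -1;0 0 0 0 0 0 -1'
```

```text
clock: 7.65
tool_pos: [0.4794, 0.0302, 0.0489]
orientation: [-180.0, 0.0, 87.8]
force: [0.1, -1.0, 1.0]
opening: 0.0529
clock: 8.15
tool_pos: [0.4791, 0.0293, 0.0496]
orientation: [180.0, 0.1, 87.8]
force: [0.6, -4.8, 3.5]
opening: 0.031
```

```bash
python3 -m jog '0 0 0 0 0 -.15 -1;0 0 0 0 .08 -.15 -1;0 1 0 .025 0 0 -1;0 1 0 .025 0 0 -1;0 1 0 .025 0 0 -1;0 1 0 .025 0 0 -1;0 1 0 .025 0 0 -1;0 1 0 .025 0 0 -1'
python3 -m jog '0 .5 0 .01 0 0 -1;0 0 0 0 0 0 -1;0 0 0 0 0 0 -1'
python3 -c "
from h import *
o=st(); Rt=R.from_euler('xyz',o['orientation'],degrees=True); print(Rt.as_matrix().round(3)); print('axis',o['tool_pos']-Rt.apply([0,0,.0105]))
print('down in tool',Rt.inv().apply([0,0,-1]).round(3),'left',Rt.inv().apply([0,1,0]).round(3))"
```

```text
clock: 9.15
tool_pos: [0.4837, 0.0356, 0.0633]
orientation: [179.8, -34.6, 87.9]
force: [-0.9, -0.3, -3.1]
opening: 0.0307
clock: 9.52
tool_pos: [0.4828, 0.0359, 0.0628]
orientation: [180.0, -37.2, 87.8]
force: [-0.5, -0.5, -3.4]
opening: 0.0308
9.525 [0.4828 0.0359 0.0628] [179.97 -37.17  87.84] [-0.5 -0.5 -3.4] 0.0308 [ -6.2  21.2 -18.2 -43.2 -61.7 -61. ]
[[ 0.03   0.999  0.023]
 [ 0.796 -0.038  0.604]
 [ 0.604  0.    -0.797]]
axis [0.48260498 0.02958139 0.07117228]
down in tool [-0.604 -0.     0.797] left [ 0.796 -0.038  0.604]
```

```bash
python3 -m jog '0 0 0 -.09 0 .1 -1;0 0 0 -.09 0 .1 -1;0 0 0 0 0 0 -1;0 0 0 0 0 0 -1'
python3 -m jog '0 0 0 0 0 0 0.1;0 0 0 0 0 0 0.1;0 0 0 0 0 0 0.1;0 0 0 0 0 0 .1'
```

```text
clock: 10.02
tool_pos: [0.4825, 0.0352, 0.0518]
orientation: [-180.0, -37.2, 87.8]
force: [0.1, -0.7, -2.6]
opening: 0.0311
clock: 10.52
tool_pos: [0.4826, 0.0352, 0.052]
orientation: [180.0, -37.2, 87.8]
force: [0.7, -0.5, 0.3]
opening: 0.0485
```

```bash
python3 -m jog '0 -1 0 -.025 0 0 .1;0 -1 0 -.025 0 0 .1;0 -1 0 -.025 0 0 .1;0 -1 0 -.025 0 0 .1;0 -1 0 -.025 0 0 .1;0 -1 0 -.025 0 0 .1;0 -.5 0 -.01 0 0 .1;0 0 0 0 0 0 .1'
python3 -c "
from h import *
st(); p,d=snap('top','t2'); from an import prof
W=cloud('top',d); prof(W,(.4828,.0284),-2.4,'t')"
```

```text
clock: 11.52
tool_pos: [0.4819, 0.03, 0.0495]
orientation: [-180.0, 0.0, 87.9]
force: [0.0, 0.0, 0.2]
opening: 0.0482
11.525 [0.4819 0.03   0.0495] [-1.7998e+02  1.0000e-02  8.7950e+01] [0.  0.  0.2] 0.0482 [  27.   14.  -36.   -0.  -40. -119.]
t near [(-18, np.float64(458.9), 198), (-14, np.float64(473.2), 183), (-10, np.float64(480.1), 194), (-6, np.float64(491.0), 132), (-2, np.float64(491.4), 128), (2, np.float64(491.9), 115), (6, np.float64(491.7), 112), (10, np.float64(491.3), 111), (14, np.float64(491.3), 98), (18, np.float64(492.0), 96)]
t sleeve [(-18, np.float64(493.8), 85), (-14, np.float64(493.9), 86), (-10, np.float64(493.8), 83), (-6, np.float64(493.9), 81), (-2, np.float64(493.9), 86), (2, np.float64(493.9), 86), (6, np.float64(494.0), 87), (10, np.float64(493.8), 83), (14, np.float64(493.9), 83), (18, np.float64(493.9), 84)]
t far [(-18, np.float64(492.1), 59), (-14, np.float64(492.1), 59), (-10, np.float64(492.0), 65), (-6, np.float64(491.7), 66), (-2, np.float64(492.1), 68), (2, np.float64(492.7), 67), (6, np.float64(492.4), 66), (10, np.float64(492.4), 63), (14, np.float64(492.3), 61), (18, np.float64(491.3), 57)]
```

```bash
python3 -m jog '0 0 0 0 0 0 -1;0 0 0 0 0 0 -1;0 0 0 0 0 0 -1;0 0 0 0 0 -.15 -1;0 0 0 0 0 -.15 -1'
python3 -m jog '0 1 0 .025 0 0 -1;0 1 0 .025 0 0 -1;0 1 0 .025 0 0 -1;0 1 0 .025 0 0 -1;0 1 0 .025 0 0 -1;0 1 0 .025 0 0 -1;0 .5 0 .01 0 0 -1;0 0 0 0 0 0 -1'
python3 -c "
from h import *
o=st(); Rt=R.from_euler('xyz',o['orientation'],degrees=True); print('axis',o['tool_pos']-Rt.apply([0,0,.0105])); snap('scene','s2')"
```

```text
clock: 12.2
tool_pos: [0.4822, 0.029, 0.0618]
orientation: [-180.0, -0.0, 87.8]
force: [-0.1, 0.1, -3.2]
opening: 0.0313
clock: 13.2
tool_pos: [0.4829, 0.0341, 0.0628]
orientation: [-179.9, -37.2, 87.6]
force: [-0.3, 0.5, -3.2]
opening: 0.0308
13.2 [0.4829 0.0341 0.0628] [-179.94  -37.23   87.64] [-0.3  0.5 -3.2] 0.0308 [ -6.5  21.2 -18.2 -43.2 -61.9 -61. ]
axis [0.48262108 0.02773339 0.07111442]
```

View pics/s2.png

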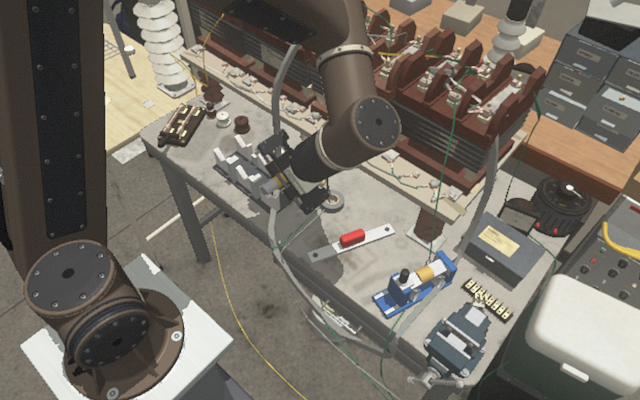

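```bash
python3 -m jog '0 0 0 -.1 0 .12 -1;0 0 0 -.1 0 .08 -1;0 0 0 -.07 0 .035 -1;0 0 0 0 0 0 -1;0 0 0 0 0 0 -1'
python3 -c "
from h import *
o=st(); Rt=R.from_euler('xyz',o['orientation'],degrees=True); print('axis',o['tool_pos']-Rt.apply([0,0,.0105]))"
```

```text
clock: 13.88
tool_pos: [0.4831, 0.0315, 0.0497]
orientation: [179.9, -37.1, 88.0]
force: [-0.6, -5.5, 2.7]
opening: 0.0312
13.875 [0.4831 0.0315 0.0497] [179.86 -37.12  87.97] [-0.6 -5.5  2.7] 0.0312 [ -6.8  22.5 -18.4 -43.5 -60.9 -59.4]
axis [0.48280497 0.02516395 0.05804848]
```

Release, untilt open, rise and look.

```bash
python3 -m jog '0 0 0 0 0 0 0.1;0 0 0 0 0 0 0.1;0 0 0 0 0 0 0.1;0 0 0 0 0 0 .1;0 -1 0 -.025 0 0 .1;0 -1 0 -.025 0 0 .1;0 -1 0 -.025 0 0 .1;0 -1 0 -.025 0 0 .1'
python3 -m jog '0 -1 0 -.025 0 0 .1;0 -1 0 -.025 0 0 .1;0 -.5 0 -.01 0 0 .2;0 0 0 0 0 -.7 .3;0 0 0 0 0 -1 1;0 0 0 0 0 -1 1;0 0 0 0 -.7 -1 1;0 0 0 0 -.7 -1 1'
python3 -m jog '0 0 0 .5 -.5 -.3 1;0 0 0 0 0 0 1;0 0 0 0 0 0 1'
python3 - <<'E'
from an import *
o=st(); p,d=snap('wrist','w3'); w=wcloud(d,o); np.save('pics/w3c.npy',w); prof(w,(.4828,.0234),-2.4,'w')
b,g,r=[p[...,i].astype(int) for i in (2,1,0)]
m=(r>120)&(r-b>60)&(r-g<90)&(w[...,2]>.05)&(w[...,2]<.09)&(w[...,1]<.06)&(w[...,0]>.44)
P=w[m]; print(len(P),P.mean(0),np.percentile(P,[1,50,99],axis=0).round(4))
E
```

```text
clock: 14.88
tool_pos: [0.4828, 0.0291, 0.0478]
orientation: [179.9, -14.2, 87.8]
force: [-0.4, -0.3, -1.6]
opening: 0.0481
clock: 15.88
tool_pos: [0.4254, 0.0286, 0.236]
orientation: [-180.0, 0.0, 87.8]
force: [0.2, -0.7, -0.5]
opening: 0.0862
clock: 16.25
tool_pos: [0.4069, 0.0495, 0.2468]
orientation: [-180.0, -0.0, 87.9]
force: [0.0, -0.0, -0.6]
opening: 0.0879
16.25 [0.4069 0.0495 0.2468] [-1.7999e+02 -1.0000e-02  8.7850e+01] [ 0.  -0.  -0.6] 0.0879 [  34.8   -6.5  -28.3   -0.   -68.3 -127. ]
w near [(-18, np.float64(59.7), 75), (-14, np.float64(62.2), 67), (-10, np.float64(67.7), 83), (-6, np.float64(70.1), 98), (-2, np.float64(71.5), 104), (2, np.float64(71.8), 100), (6, np.float64(71.0), 93), (10, np.float64(69.5), 90), (14, np.float64(65.8), 103), (18, np.float64(51.3), 73)]
w sleeve [(-18, None), (-14, np.float64(63.3), 55), (-10, np.float64(67.7), 88), (-6, np.float64(70.2), 91), (-2, np.float64(71.8), 88), (2, np.float64(71.8), 104), (6, np.float64(70.9), 105), (10, np.float64(69.0), 93), (14, np.float64(65.4), 84), (18, np.float64(59.9), 51)]
w far [(-18, np.float64(52.5), 40), (-14, np.float64(61.6), 22), (-10, np.float64(67.2), 19), (-6, np.float64(70.4), 22), (-2, np.float64(71.3), 16), (2, np.float64(71.6), 16), (6, np.float64(70.8), 20), (10, np.float64(69.0), 24), (14, np.float64(65.0), 23), (18, np.float64(49.4), 45)]
762 [0.48200548 0.02471646 0.06933855] [[0.4657 0.0098 0.0628]
 [0.4818 0.025  0.07  ]
 [0.4987 0.0389 0.073 ]]
```

View pics/w3.png

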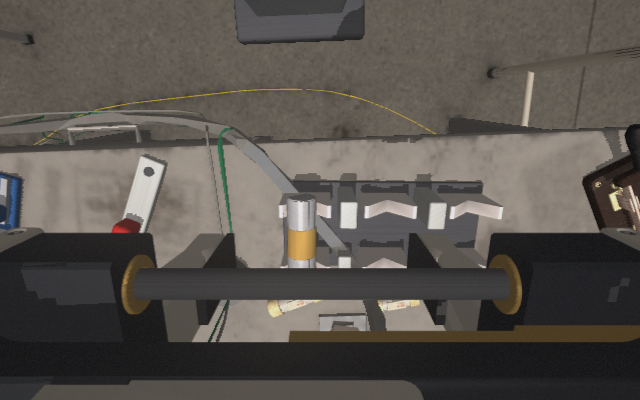

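```bash
python3 -m jog '0 0 0 -1 .2 0 1;0 0 0 -1 .2 0 1;0 0 0 -1 .2 0 1;0 0 0 -1 .2 0 1;0 0 0 -1 .2 0 1;0 0 0 -1 .1 0 1;0 0 0 -1 .1 0 1;0 0 0 -1 .1 0 1'
python3 -m jog '0 0 0 -1 .1 0 1;0 0 .7 -1 .06 0 1;0 0 .7 -.2 0 0 1;0 0 .7 0 0 0 1;0 0 .7 0 0 0 1;0 0 0 0 0 0 1;0 0 0 0 0 0 1'
python3 - <<'E'
from an import *
o=st(); p,d=snap('wrist','w4'); w=wcloud(d,o); np.save('pics/w4c.npy',w)
E
```

```text
clock: 17.3
tool_pos: [0.4465, -0.2744, 0.2456]
orientation: [-179.9, -0.0, 87.8]
force: [-0.6, 0.4, 0.7]
opening: 0.0875
clock: 18.18
tool_pos: [0.4491, -0.3607, 0.2462]
orientation: [-179.9, -0.0, 71.8]
force: [-0.3, 0.2, -0.6]
opening: 0.0873
18.175 [ 0.4491 -0.3607  0.2462] [-179.92   -0.     71.83] [-0.3  0.2 -0.6] 0.0873 [-19.3  10.6 -10.4  -0.  -69.1 -88.8]
```

View pics/w4.png

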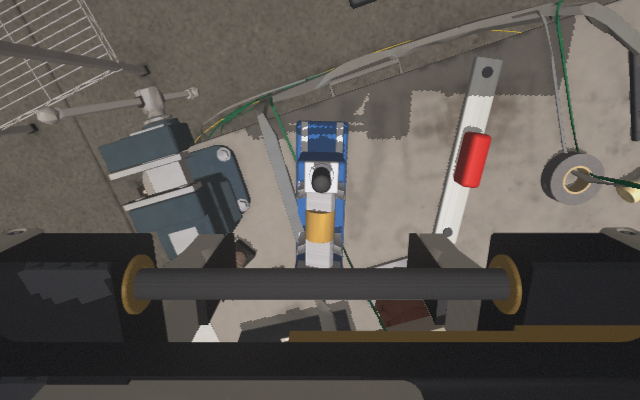

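```bash
python3 - <<'E'
from an import *
w=np.load('pics/w4c.npy'); p=cv2.imread('pics/w4.png').astype(int); b,g,r=p[...,0],p[...,1],p[...,2]
reg=(w[...,0]>.37)&(w[...,0]<.6)&(w[...,1]>-.43)&(w[...,1]<-.3)
m=reg&(w[...,2]>.11)&(w[...,2]<.125)&(w[...,0]<.5); P=w[m]; kn=np.median(P,0); print('knob top',len(P),P.mean(0),P.min(0),P.max(0))
m=reg&(r>120)&(r-b>60)&(r-g<90)&(w[...,2]>.05)&(w[...,2]<.08); P=w[m]; print('sleeve',len(P),P.mean(0),np.percentile(P,[1,50,99],axis=0).round(4).tolist()); sl=P.mean(0)
print('dir',np.rad2deg(np.arctan2(sl[1]-kn[1],sl[0]-kn[0])))
m=reg&(b-r>40)&(w[...,2]>.003)&(w[...,2]<.02); print('base',m.sum(),cv2.minAreaRect(w[m][:,:2].astype(np.float32)),np.median(w[m][:,2]))
P=w[m][:,:2]; 
# edges along direction
for yaw in (-17,-18,-19,-20):
    a=np.deg2rad(yaw); ex=np.array([np.cos(a),np.sin(a)]); ey=np.array([-ex[1],ex[0]])
    L=np.c_[(P-sl[:2])@ex,(P-sl[:2])@ey]
    bins=np.arange(-.13,-.01,.01); o=[]
    for t in bins:
        s=L[abs(L[:,0]-t)<.005,1]
        if len(s)>10:o.append((round(t,2),np.percentile(s,[2,98]).round(4).tolist()))
    print(yaw,o)
for yaw in (-18.5,): prof(w,sl[:2],yaw,'w',.02)
W=cloud('top',np.load('pics/top0.npy')); prof(W,sl[:2],-18.5,'t',.02); W2=cloud('scene',np.load('pics/scene0.npy')); prof(W2,sl[:2],-18.5,'s',.02)
for ww in (w,W,W2):
  q=ww.reshape(-1,3); q=q[(q[:,0]>.46)&(q[:,0]<.57)&(q[:,1]>-.46)&(q[:,1]<-.29)&(q[:,2]>.09)&(q[:,2]<.35)]
  q=q[np.argsort(q[:,0])]; print('cable',len(q),q[::max(1,len(q)//12)].round(3).tolist())
a=cv2.imread('pics/w4.png');cv2.imwrite('pics/w4z.png',cv2.resize(a[110:280,240:400],None,fx=3.5,fy=3.5,interpolation=cv2.INTER_CUBIC))
E
```

```text
knob top 328 [ 0.44460653 -0.359671    0.11724056] [ 0.43668202 -0.36855226  0.11010741] [ 0.45400153 -0.35126863  0.11973058]
sleeve 811 [ 0.50263814 -0.38066637  0.06515297] [[0.4849, -0.3978, 0.0572], [0.5026, -0.3807, 0.0661], [0.521, -0.3639, 0.069]]
dir -19.79250601362715
base 1596 ((0.4720822274684906, -0.36948031187057495), (0.058893248438835144, 0.1484958380460739), 70.40599822998047) 0.01004923585678226
-17 [(np.float64(-0.11), [-0.0223, 0.0177]), (np.float64(-0.1), [-0.0236, 0.0325]), (np.float64(-0.09), [-0.024, 0.0325]), (np.float64(-0.08), [-0.0244, 0.0325]), (np.float64(-0.07), [-0.025, 0.0326]), (np.float64(-0.04), [-0.0263, 0.0314]), (np.float64(-0.03), [-0.0275, 0.0302]), (np.float64(-0.02), [-0.0266, 0.0212])]
-18 [(np.float64(-0.11), [-0.0242, 0.0294]), (np.float64(-0.1), [-0.0254, 0.0307]), (np.float64(-0.09), [-0.0256, 0.031]), (np.float64(-0.08), [-0.0258, 0.0311]), (np.float64(-0.07), [-0.0262, 0.0314]), (np.float64(-0.03), [-0.028, 0.0296]), (np.float64(-0.02), [-0.0254, 0.0234])]
-19 [(np.float64(-0.11), [-0.0258, 0.0276]), (np.float64(-0.1), [-0.0272, 0.028
[... 3370 characters left out ...]
, -0.319, 0.295], [0.557, -0.352, 0.137]]
cable 61 [[0.553, -0.345, 0.172], [0.554, -0.35, 0.135], [0.555, -0.341, 0.19], [0.555, -0.339, 0.211], [0.556, -0.342, 0.201], [0.556, -0.354, 0.098], [0.557, -0.337, 0.223], [0.559, -0.335, 0.225], [0.561, -0.333, 0.23], [0.563, -0.332, 0.235], [0.565, -0.332, 0.247], [0.567, -0.33, 0.243], [0.57, -0.329, 0.257]]
cable 95 [[0.551, -0.345, 0.182], [0.553, -0.342, 0.19], [0.554, -0.349, 0.141], [0.555, -0.352, 0.115], [0.555, -0.342, 0.195], [0.555, -0.354, 0.105], [0.556, -0.342, 0.204], [0.556, -0.352, 0.132], [0.557, -0.338, 0.206], [0.559, -0.34, 0.215], [0.56, -0.334, 0.233], [0.564, -0.333, 0.238], [0.566, -0.331, 0.249], [0.569, -0.33, 0.252]]
```

View pics/w4z.png

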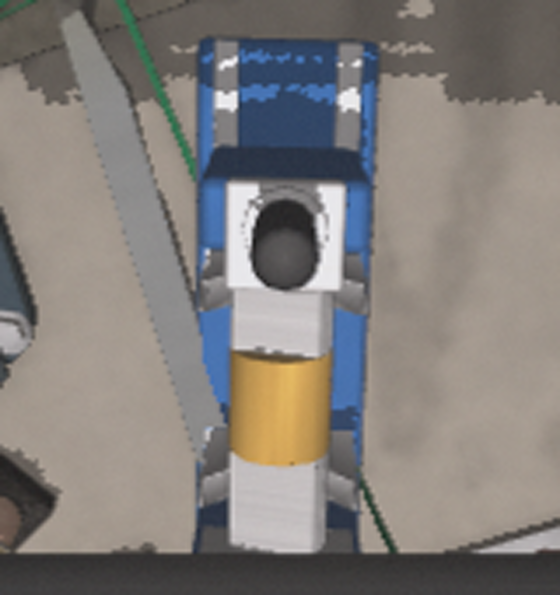

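```bash
python3 -c "
from h import *
to([.4446,-.3597,.088],70.2)"
```

```text
18.225 [ 0.4492 -0.3606  0.2464] [-179.95   -0.     71.82] [ 0.6 -0.4 -0.3] 0.0874 [-19.3  10.6 -10.4  -0.  -69.1 -88.9]
shift units [-0.01 -0.11  3.96]
turn units (tool) [-0.01 -0.    0.28] shift in final axes [-0.02 -0.12  3.96]
```

```bash
python3 -m jog '0 0 .28 0 -.11 .8 .2;0 0 0 0 0 .8 .2;0 0 0 0 0 .8 .2;0 0 0 0 0 .8 .2;0 0 0 0 0 .5 .2;0 0 0 0 0 .24 .2;0 0 0 0 0 0 .2;0 0 0 0 0 0 .2'
python3 -m jog '0 0 0 0 0 0 -1;0 0 0 0 0 0 -1;0 0 0 0 0 0 -1;0 0 0 0 0 0 -1;0 0 0 0 0 0 -1'
```

```text
clock: 19.23
tool_pos: [0.4457, -0.3594, 0.0903]
orientation: [179.9, 0.0, 70.2]
force: [0.3, -0.5, 0.1]
opening: 0.0526
clock: 19.85
tool_pos: [0.4449, -0.3596, 0.0895]
orientation: [-180.0, 0.0, 70.2]
force: [-2.1, -3.8, -0.4]
opening: 0.0172
```

Gripped the knob (17 mm). Draw back 35 mm.

```bash
python3 -m jog '0 0 0 0 -.15 0 -1;0 0 0 0 -.2 0 -1;0 0 0 0 -.2 0 -1;0 0 0 0 -.2 0 -1;0 0 0 0 -.12 0 -1;0 0 0 0 0 0 -1;0 0 0 0 0 0 -1'
```

```text
clock: 20.72
tool_pos: [0.4124, -0.3481, 0.0895]
orientation: [180.0, 0.1, 70.2]
force: [-1.2, -7.1, -1.7]
opening: 0.0174
```

```bash
python3 -m jog '0 0 0 0 0 0 .3;0 0 0 0 0 0 .3;0 0 0 0 0 0 .3;0 0 0 0 0 -.7 .3;0 0 0 0 0 -.8 .3;0 0 0 0 0 -.8 .3;0 0 0 0 0 -.8 1;0 0 0 0 0 -.8 1'
python3 - <<'E'
from an import *
o=st(); p,d=snap('wrist','w5'); w=wcloud(d,o)
b,g,r=[p[...,i].astype(int) for i in (2,1,0)]
m=(r>120)&(r-b>60)&(r-g<90)&(w[...,2]>.045)&(w[...,2]<.08)&(w[...,1]<-.3); P=w[m]; print('sleeve',len(P),P.mean(0),np.percentile(P,[1,50,99],axis=0).round(4).tolist()); sl=P.mean(0)
prof(w,sl[:2],-19.6,'w',.02)
to([.497,-.3787,.15],70.3)
E
```

```text
clock: 21.72
tool_pos: [0.4123, -0.347, 0.2464]
orientation: [180.0, -0.0, 70.2]
force: [-0.2, -0.7, -0.3]
opening: 0.0716
21.725 [ 0.4123 -0.347   0.2464] [ 1.7999e+02 -1.0000e-02  7.0170e+01] [-0.2 -0.7 -0.3] 0.0716 [-19.2   7.  -14.7  -0.  -68.3 -90.6]
sleeve 577 [ 0.50012015 -0.38060179  0.06482132] [[0.4852, -0.4906, 0.0578], [0.4998, -0.379, 0.0658], [0.5263, -0.3631, 0.0689]]
w near [(-18, np.float64(47.0), 62), (-14, np.float64(57.0), 63), (-10, np.float64(57.8), 111), (-6, np.float64(59.0), 100), (-2, np.float64(60.1), 108), (2, np.float64(61.3), 121), (6, np.float64(62.3), 115), (10, np.float64(63.0), 98), (14, np.float64(60.8), 113), (18, np.float64(48.3), 51)]
w sleeve [(-18, None), (-14, np.float64(58.5), 59), (-10, np.float64(62.8), 89), (-6, np.float64(66.0), 99), (-2, np.float64(67.3), 73), (2, np.float64(67.6), 94), (6, np.float64(66.8), 91), (10, np.float64(65.0), 69), (14, np.float64(61.5), 90), (18, np.float64(53.4), 27)]
w far [(-18, np.float64(24.3), 10), (-14, None), (-10, None), (-6, None), (-2, None), (2, None), (6, None), (10, None), (14, None), (18, None)]
21.775 [ 0.4139 -0.3483  0.2512] [1.7965e+02 9.0000e-02 7.0220e+01] [ 2.  -1.1  4.3] 0.0754 [-19.2   6.8 -14.4   0.1 -68.5 -90.6]
shift units [-0.01  2.2   2.54]
turn units (tool) [ 0.06  0.02 -0.01] shift in final axes [-0.01  2.21  2.53]
```

View pics/w5.png

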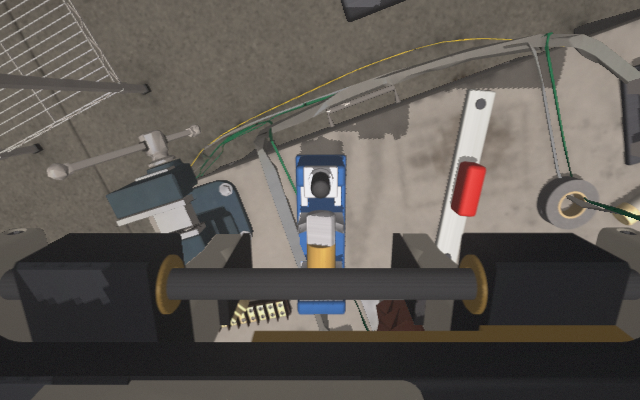

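```bash
python3 -m jog '0 0 0 0 .75 .6 .3;0 0 0 0 .75 .6 .3;0 0 0 0 .7 .6 .3;0 0 0 0 0 .7 .3;0 0 0 0 0 0 .3;0 0 0 0 0 0 .3'
python3 -c "
from h import *
to([.497,-.3787,.042],70.3)"
```

```text
clock: 22.52
tool_pos: [0.4954, -0.3774, 0.1464]
orientation: [179.9, 0.0, 70.2]
force: [-0.4, -0.2, 1.2]
opening: 0.0568
22.525 [ 0.4954 -0.3774  0.1464] [1.7995e+02 3.0000e-02 7.0190e+01] [-0.4 -0.2  1.2] 0.0568 [-19.3  19.1 -12.5   0.  -58.4 -90.5]
shift units [-0.02  0.05  2.61]
turn units (tool) [ 0.01  0.   -0.02] shift in final axes [-0.02  0.05  2.61]
```

```bash
python3 -m jog '0 0 0 0 .05 .8 .2;0 0 0 0 0 .8 .2;0 0 0 0 0 .6 .2;0 0 0 0 0 .4 .2;0 0 0 0 0 0 .2'
python3 -m jog '0 0 0 0 0 0 -1;0 0 0 0 0 0 -1;0 0 0 0 0 0 -1;0 0 0 0 0 0 -1'
```

```text
clock: 23.15
tool_pos: [0.4969, -0.3778, 0.0414]
orientation: [-180.0, 0.0, 70.2]
force: [-0.3, -0.2, 0.8]
opening: 0.0525
clock: 23.65
tool_pos: [0.4974, -0.3783, 0.0423]
orientation: [179.9, 0.0, 70.2]
force: [-1.2, -0.0, 5.6]
opening: 0.0311
```

```bash
python3 -m jog '0 0 0 0 0 -.3 -1;0 0 0 0 0 -.5 -1;0 0 0 0 0 -.6 -1;0 0 0 0 0 -.6 -1;0 0 0 0 0 -.6 -1;0 0 0 0 0 -.6 -1;0 0 0 0 0 -.3 -1;0 0 0 0 0 0 -1'
python3 -c "
from h import *
to([.491,.2122,.18],87.5)"
```

```text
clock: 24.65
tool_pos: [0.4973, -0.3777, 0.1819]
orientation: [179.9, -0.0, 70.2]
force: [1.1, 0.1, -2.6]
opening: 0.0307
24.65 [ 0.4973 -0.3777  0.1819] [ 1.7993e+02 -2.0000e-02  7.0160e+01] [ 1.1  0.1 -2.6] 0.0307 [-19.3  17.6  -9.7  -0.  -62.7 -90.5]
shift units [13.82 -5.15  0.05]
turn units (tool) [ 0.01 -0.   -3.03] shift in final axes [14.73 -0.8   0.05]
```

```bash
python3 -m jog '0 0 0 0 -.4 0 -1;0 0 0 0 -.5 0 -1;0 0 -1 0 -.4 0 -1;0 0 -1 0 0 0 -1;0 0 -1 .3 0 0 -1;0 0 0 .7 0 0 -1;0 0 0 .9 0 0 -1;0 0 0 .9 0 0 -1'
python3 -m jog '0 0 0 .9 0 0 -1;0 0 0 .9 0 0 -1;0 0 0 .9 0 0 -1;0 0 0 .9 0 0 -1;0 0 0 .9 0 0 -1;0 0 0 .9 0 0 -1;0 0 0 .9 0 0 -1;0 0 0 .9 0 0 -1'
python3 -c "
from h import *
to([.491,.2122,.12],87.5)"
```

```text
clock: 25.65
tool_pos: [0.4528, -0.2472, 0.1801]
orientation: [-179.9, -0.0, 87.3]
force: [-0.0, -0.6, -3.4]
opening: 0.0311
clock: 26.65
tool_pos: [0.4662, 0.0399, 0.1804]
orientation: [-179.9, 0.0, 87.3]
force: [0.5, -0.1, -2.1]
opening: 0.0308
26.65 [0.4662 0.0399 0.1804] [-1.7991e+02  3.0000e-02  8.7340e+01] [ 0.5 -0.1 -2.1] 0.0308 [  29.1    3.   -28.3   -0.   -58.8 -121.7]
shift units [4.33 0.42 1.51]
turn units (tool) [-0.02  0.01 -0.03] shift in final axes [4.33 0.43 1.51]
```

```bash
python3 -m jog '0 0 0 .8 0 0 -1;0 0 0 .9 0 0 -1;0 0 0 .9 0 0 -1;0 0 0 .8 0.1 .2 -1;0 0 0 .6 .1 .3 -1;0 0 0 .3 .07 .4 -1;0 0 0 0.05 0 .6 -1;0 0 0 0 0 0 -1'
python3 - <<'E'
from an import *
to([.485,.2125,.052],87.5)
for c in ('top','scene'):
    p,d=snap(c,c+'6'); W=cloud(c,d)
    b,g,r=[p[...,i].astype(int) for i in (2,1,0)]
    m=(r>120)&(r-b>60)&(r-g<90)&(W[...,2]>.05)&(W[...,2]<.15)&(abs(W[...,1]-.21)<.04)&(W[...,0]>.42)&(W[...,0]<.54)
    P=W[m]; print(c,len(P),np.percentile(P,[1,50,99],axis=0).round(4).tolist() if len(P) else '')
cv2.imwrite('pics/s6z.png',cv2.resize(cv2.imread('pics/scene6.png')[100:260,180:400],None,fx=3,fy=3,interpolation=cv2.INTER_CUBIC))
E
```

```text
clock: 27.65
tool_pos: [0.485, 0.2109, 0.1186]
orientation: [-179.8, 0.2, 87.3]
force: [0.6, -0.4, -2.1]
opening: 0.031
27.65 [0.485  0.2109 0.1186] [-179.75    0.22   87.31] [ 0.6 -0.4 -2.1] 0.031 [  44.7   12.7  -25.8   -0.   -51.8 -137.4]
shift units [0.05 0.01 1.67]
turn units (tool) [-0.04  0.04 -0.03] shift in final axes [ 0.04 -0.    1.67]
top 0 
scene 2 [[0.4743, 0.2019, 0.1418], [0.4764, 0.2047, 0.1432], [0.4786, 0.2074, 0.1446]]
```

View pics/s6z.png

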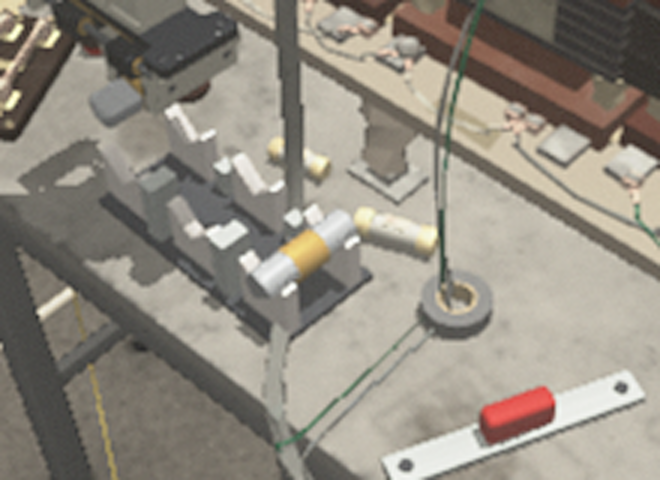

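```bash
python3 -m jog '0 0 0 .04 0 .5 -1;0 0 0 0 0 .5 -1;0 0 0 0 0 .35 -1;0 0 0 0 0 .2 -1;0 0 0 0 0 .08 -1;0 0 0 0 0 0 -1;0 0 0 0 0 0 -1'
python3 -c "
from h import *
st()"
```

```text
clock: 28.62
tool_pos: [0.487, 0.2145, 0.0566]
orientation: [180.0, -0.0, 87.4]
force: [0.4, 0.1, -2.5]
opening: 0.0309
28.625 [0.487  0.2145 0.0566] [ 1.7996e+02 -3.0000e-02  8.7360e+01] [ 0.4  0.1 -2.5] 0.0309 [  44.9   17.3  -29.6    0.   -43.1 -137.5]
```

```bash
python3 -m jog '0 0 0 -.05 -.05 .05 -1;0 0 0 0 0 .05 -1;0 0 0 0 0 0 -1;0 0 0 0 0 0 -1'
```

```text
clock: 29.12
tool_pos: [0.4846, 0.2124, 0.0522]
orientation: [180.0, -0.0, 87.4]
force: [0.5, -0.1, -3.0]
opening: 0.0311
```

```bash
python3 -m jog '0 0 0 0 0 .04 -1;0 0 0 0 0 0 -1;0 0 0 0 0 0 .1;0 0 0 0 0 0 .1;0 0 0 0 0 0 .1;0 0 0 0 0 0 .1'
python3 -m jog '0 -1 0 -.025 0 0 .1;0 -1 0 -.025 0 0 .1;0 -1 0 -.025 0 0 .1;0 -1 0 -.025 0 0 .1;0 -1 0 -.025 0 0 .1;0 -1 0 -.025 0 0 .1;0 -1 0 -.025 0 0 .1;0 0 0 0 0 0 .1'
python3 -c "
from h import *
o=st(); Rt=R.from_euler('xyz',o['orientation'],degrees=True); print('axis',o['tool_pos']-Rt.apply([0,0,.0105]))"
```

```text
clock: 29.88
tool_pos: [0.4846, 0.2123, 0.0506]
orientation: [180.0, -0.0, 87.4]
force: [-0.1, -0.3, 0.3]
opening: 0.0485
clock: 30.88
tool_pos: [0.4841, 0.2064, 0.0511]
orientation: [-179.9, 40.2, 87.5]
force: [-0.9, -0.8, -0.8]
opening: 0.0485
30.875 [0.4841 0.2064 0.0511] [-179.9    40.24   87.5 ] [-0.9 -0.8 -0.8] 0.0485 [  57.9   34.4  -22.9   19.7  -70.2 -163.5]
axis [0.48437451 0.21315225 0.05913689]
```

```bash
python3 -m jog '0 0 0 0 0 0 -1;0 0 0 0 0 0 -1;0 0 0 0 0 0 -1;0 0 0 0 0 0 -1;0 0 0 -.09 0 -.11 -1;0 0 0 -.1 0 -.12 -1;0 0 0 0 0 0 -1'
python3 -m jog '0 1 0 .025 0 0 -1;0 1 0 .025 0 0 -1;0 1 0 .025 0 0 -1;0 1 0 .025 0 0 -1;0 1 0 .025 0 0 -1;0 1 0 .025 0 0 -1;0 1 0 .025 0 0 -1;0 0 0 0 0 0 -1'
python3 -c "
from h import *
o=st()"
```

```text
clock: 31.75
tool_pos: [0.4844, 0.2061, 0.065]
orientation: [180.0, 40.1, 87.3]
force: [-0.9, -0.6, -3.5]
opening: 0.0311
clock: 32.75
tool_pos: [0.4842, 0.2108, 0.0623]
orientation: [-180.0, -0.0, 87.2]
force: [0.1, 0.5, -3.0]
opening: 0.031
32.75 [0.4842 0.2108 0.0623] [-1.7998e+02 -3.0000e-02  8.7210e+01] [ 0.1  0.5 -3. ] 0.031 [  44.8   16.6  -29.7   -0.   -43.7 -137.5]
```

Lower, release, tilt left again, grip, lift, turn (stroke 2).

```bash
python3 -m jog '0 0 0 .02 0 .15 -1;0 0 0 .02 0 .14 -1;0 0 0 0 0 0 -1;0 0 0 0 0 0 -1;0 0 0 0 0 0 .1;0 0 0 0 0 0 .1;0 0 0 0 0 0 .1;0 0 0 0 0 0 .1'
python3 -m jog '0 -1 0 -.025 0 0 .1;0 -1 0 -.025 0 0 .1;0 -1 0 -.025 0 0 .1;0 -1 0 -.025 0 0 .1;0 -1 0 -.025 0 0 .1;0 -1 0 -.025 0 0 .1;0 -1 0 -.025 0 0 .1;0 0 0 0 0 0 .1'
python3 -m jog '0 0 0 0 0 0 -1;0 0 0 0 0 0 -1;0 0 0 0 0 0 -1;0 0 0 0 0 0 -1;0 0 0 -.09 0 -.11 -1;0 0 0 -.1 0 -.12 -1;0 0 0 0 0 0 -1'
python3 -m jog '0 1 0 .025 0 0 -1;0 1 0 .025 0 0 -1;0 1 0 .025 0 0 -1;0 1 0 .025 0 0 -1;0 1 0 .025 0 0 -1;0 1 0 .025 0 0 -1;0 1 0 .025 0 0 -1;0 0 0 0 0 0 -1'
```

```text
clock: 33.75
tool_pos: [0.4847, 0.214, 0.0502]
orientation: [180.0, 0.0, 87.4]
force: [0.2, 0.4, -0.3]
opening: 0.0479
clock: 34.75
tool_pos: [0.4841, 0.2079, 0.0508]
orientation: [-179.9, 40.2, 87.5]
force: [-0.4, -0.4, -0.5]
opening: 0.0482
clock: 35.62
tool_pos: [0.4846, 0.2078, 0.0645]
orientation: [180.0, 40.0, 87.3]
force: [-0.3, -1.2, -4.3]
opening: 0.0313
clock: 36.62
tool_pos: [0.4843, 0.2124, 0.062]
orientation: [-180.0, -0.0, 87.2]
force: [0.4, 0.4, -2.7]
opening: 0.0307
```

```bash
python3 -m jog '0 0 0 0 0 .15 -1;0 0 0 0 0 .13 -1;0 0 0 0 0 0 -1;0 0 0 0 0 0 -1;0 0 0 0 0 0 .1;0 0 0 0 0 0 .1;0 0 0 0 0 0 .1;0 0 0 0 0 0 .1'
python3 -m jog '0 -1 0 -.025 0 0 .1;0 -1 0 -.025 0 0 .1;0 -1 0 -.025 0 0 .1;0 -1 0 -.025 0 0 .1;0 -1 0 -.025 0 0 .1;0 -1 0 -.025 0 0 .1;0 -1 0 -.025 0 0 .1;0 0 0 0 0 0 .1'
python3 -m jog '0 0 0 0 0 0 -1;0 0 0 0 0 0 -1;0 0 0 0 0 0 -1;0 0 0 0 0 0 -1;0 0 0 -.09 0 -.11 -1;0 0 0 -.1 0 -.12 -1;0 0 0 0 0 0 -1'
python3 -m jog '0 1 0 .025 0 0 -1;0 1 0 .025 0 0 -1;0 1 0 .025 0 0 -1;0 1 0 .025 0 0 -1;0 1 0 .025 0 0 -1;0 1 0 .025 0 0 -1;0 1 0 .025 0 0 -1;0 0 0 0 0 0 -1'
python3 -c "
from h import *
o=st(); to([.4845,.2082,.0465])"
```

```text
clock: 37.62
tool_pos: [0.4846, 0.214, 0.0502]
orientation: [180.0, 0.0, 87.4]
force: [-0.7, 0.4, 0.9]
opening: 0.0482
clock: 38.62
tool_pos: [0.4841, 0.2079, 0.0508]
orientation: [-179.9, 40.2, 87.5]
force: [0.7, -0.6, 0.6]
opening: 0.048
clock: 39.5
tool_pos: [0.4845, 0.2077, 0.0646]
orientation: [180.0, 40.0, 87.3]
force: [-0.7, -0.0, -3.7]
opening: 0.0307
clock: 40.5
tool_pos: [0.4843, 0.2122, 0.062]
orientation: [-180.0, -0.0, 87.2]
force: [0.7, -0.1, -2.7]
opening: 0.031
40.5 [0.4843 0.2122 0.062 ] [-1.7999e+02 -4.0000e-02  8.7210e+01] [ 0.7 -0.1 -2.7] 0.031 [ 4.490e+01  1.660e+01 -2.960e+01 -1.000e-01 -4.370e+01 -1.376e+02]
40.5 [0.4843 0.2122 0.062 ] [-1.7999e+02 -4.0000e-02  8.7210e+01] [ 0.7 -0.1 -2.7] 0.031 [ 4.490e+01  1.660e+01 -2.960e+01 -1.000e-01 -4.370e+01 -1.376e+02]
shift units [-0.1   0.01  0.39]
```

```bash
python3 -m jog '0 0 0 -.04 0 .2 -1;0 0 0 -.05 0 .16 -1;0 0 0 0 0 0 -1;0 0 0 0 0 0 -1'
python3 -m jog '0 0 0 0 0 0 .1;0 0 0 0 0 0 .1;0 0 0 0 0 0 .1;0 0 0 0 0 -.4 .2;0 0 0 0 0 -1 1;0 0 0 0 -.3 -1 1;0 0 0 0 -.7 -1 1;0 0 0 0 -.7 -1 1'
python3 -m jog '0 0 0 -.5 -.5 -.3 1;0 0 0 0 0 0 1;0 0 0 0 0 0 1;0 0 0 0 0 0 1'
cat > look.py <<'E'
from an import *
import sys
o=st(); p,d=snap('wrist',sys.argv[1]); w=wcloud(d,o)
b,g,r=[p[...,i].astype(int) for i in (2,1,0)]
for nm,c in (('g1',(.491,.2122)),('g3',(.4828,.0284))):
    prof(w,c,-2.4,nm)
    m=(r>120)&(r-b>60)&(r-g<90)&(w[...,2]>.05)&(w[...,2]<.09)&(abs(w[...,1]-c[1])<.03)&(w[...,0]>.44)
    P=w[m]; print(nm,len(P),np.percentile(P,[1,50,99],axis=0).round(4).tolist() if len(P) else '')
E
python3 look.py w7
```

```text
clock: 41.0
tool_pos: [0.4844, 0.2081, 0.0472]
orientation: [-179.9, 0.3, 87.4]
force: [1.9, -10.1, 9.6]
opening: 0.0311
clock: 42.0
tool_pos: [0.4158, 0.2132, 0.2243]
orientation: [-180.0, 0.0, 87.3]
force: [0.7, 1.5, -0.0]
opening: 0.0851
clock: 42.5
tool_pos: [0.3959, 0.1942, 0.2345]
orientation: [-180.0, 0.1, 87.3]
force: [0.7, 0.6, 0.2]
opening: 0.0878
42.5 [0.3959 0.1942 0.2345] [-1.7995e+02  7.0000e-02  8.7340e+01] [0.7 0.6 0.2] 0.0878 [  51.9   -2.5  -26.4    0.   -66.3 -144.6]
g1 near [(-18, np.float64(63.6), 105), (-14, np.float64(68.1), 103), (-10, np.float64(70.1), 104), (-6, np.float64(71.0), 105), (-2, np.float64(71.0), 105), (2, np.float64(69.6), 95), (6, np.float64(67.0), 86), (10, np.float64(62.7), 66), (14, np.float64(51.1), 64), (18, np.float64(54.8), 72)]
g1 sleeve [(-18, np.float64(63.8), 70), (-14, np.float64(68.4), 63), (-10, np.float64(70.3), 60), (-6, np.float64(71.1), 59), (-2, np.float64(70.8), 51), (2, np.float64(69.7), 54), (6, np.float64(67.1), 63), (10, np.float64(62.2), 40), (14, None), (18, None)]
g1 far [(-18, np.float64(64.7), 10), (-14, np.float64(
[... 323 characters left out ...]
t64(68.1), 26), (-10, np.float64(70.2), 82), (-6, np.float64(71.3), 96), (-2, np.float64(71.5), 104), (2, np.float64(70.4), 126), (6, np.float64(68.0), 146), (10, np.float64(61.4), 251), (14, np.float64(52.4), 81), (18, np.float64(52.7), 46)]
g3 sleeve [(-18, None), (-14, np.float64(68.8), 6), (-10, np.float64(70.2), 41), (-6, np.float64(71.4), 48), (-2, np.float64(71.4), 42), (2, np.float64(70.2), 38), (6, np.float64(68.1), 32), (10, np.float64(62.6), 30), (14, None), (18, None)]
g3 far [(-18, None), (-14, None), (-10, None), (-6, None), (-2, None), (2, None), (6, None), (10, None), (14, None), (18, None)]
g3 273 [[0.4658, 0.0164, 0.0609], [0.4715, 0.0272, 0.0703], [0.4834, 0.0401, 0.0727]]
```

View pics/w7.png

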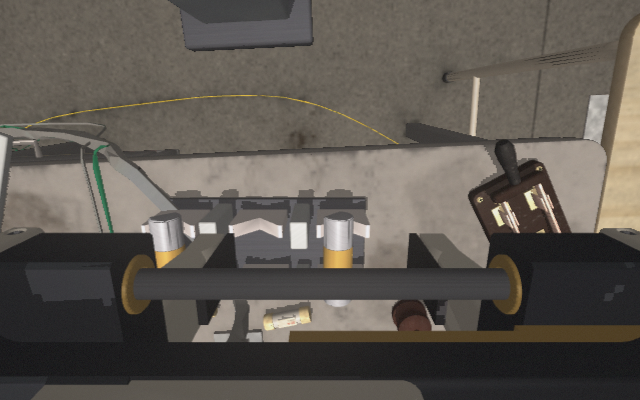

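```bash
python3 -m jog '0 0 0 -.5 .6 0 .2;0 0 0 -1 .3 0 .2;0 0 0 -1 0 0 .2;0 0 0 -1 0 0 .2;0 0 0 -1 0 0 .2;0 0 0 -1 0 0 .2;0 0 0 -1 0 0 .2;0 0 0 -1 0 0 .2'
python3 -m jog '0 0 0 -1 0 0 .2;0 0 0 -1 0 0 .2;0 0 0 -1 0 0 .2;0 0 0 -1 0 0 .2;0 0 1 -1 0 0 .2;0 0 1 -1 0 0 .2;0 0 1 0 0 0 .2;0 0 0 0 0 0 .2'
python3 - <<'E'
from h import *
to([.412,-.348,.089],70.2)
for c in ('top','scene'):
    snap(c,c+'8'); print([(np.round(r['location'],4).tolist(),round(r['score'],2)) for r in nets.boxes_of('jaw_knob',c)],[(np.round(r['location'],4).tolist(),round(r['score'],2)) for r in nets.boxes_of('bar_grip',c)])
E
```

```text
clock: 43.55
tool_pos: [0.4178, -0.1087, 0.2347]
orientation: [-179.9, 0.0, 87.3]
force: [0.6, 0.2, 0.2]
opening: 0.0523
clock: 44.55
tool_pos: [0.4025, -0.3473, 0.2341]
orientation: [-179.9, -0.0, 70.1]
force: [0.2, -0.4, -0.1]
opening: 0.0524
44.55 [ 0.4025 -0.3473  0.2341] [-179.88   -0.     70.12] [ 0.2 -0.4 -0.1] 0.0524 [-19.6   6.8 -16.6  -0.  -66.7 -90.2]
shift units [0.06 0.24 3.63]
turn units (tool) [-0.02 -0.   -0.01] shift in final axes [0.06 0.23 3.63]
[] []
[([0.4069, -0.3538, 0.0767], 0.64)] [([0.4326, -0.2201, 0.0138], 0.87), ([0.4076, -0.3538, 0.0737], 0.24)]
```

```bash
python3 -m jog '0 0 0 .06 .24 .7 .2;0 0 0 0 0 .8 .2;0 0 0 0 0 .8 .2;0 0 0 0 0 .8 .2;0 0 0 0 0 .5 .2;0 0 0 0 0 0 .2;0 0 0 0 0 0 .2'
python3 -m jog '0 0 0 0 0 0 -1;0 0 0 0 0 0 -1;0 0 0 0 0 0 -1;0 0 0 0 0 0 -1;0 0 0 0 0 0 -1'
```

```text
clock: 45.72
tool_pos: [0.4133, -0.3478, 0.0922]
orientation: [179.9, 0.0, 70.2]
force: [-0.5, -0.2, -0.2]
opening: 0.0526
clock: 46.35
tool_pos: [0.4124, -0.3481, 0.0914]
orientation: [180.0, 0.0, 70.2]
force: [-1.6, -3.5, 0.7]
opening: 0.017
```

```bash
python3 -m jog '0 0 0 0 .2 0 -1;0 0 0 0 .25 0 -1;0 0 0 0 .25 0 -1;0 0 0 0 .15 0 -1;0 0 0 0 0 0 -1;0 0 0 0 0 0 -1'
python3 -m jog '0 0 0 0 .03 0 -1;0 0 0 0 0.03 0 -1;0 0 0 0 0 0 -1'
```

```text
clock: 47.1
tool_pos: [0.4444, -0.3595, 0.0914]
orientation: [180.0, 0.0, 70.2]
force: [-2.1, -2.4, 2.6]
opening: 0.0172
clock: 47.48
tool_pos: [0.4459, -0.36, 0.0914]
orientation: [-179.9, 0.0, 70.2]
force: [-4.4, -1.4, 5.6]
opening: 0.0172
```

```bash
python3 -m jog '0 0 0 0 .03 0 -1;0 0 0 0 0.03 0 -1;0 0 0 0 0 0 -1'
python3 -m jog '0 0 0 0 .04 0 -1;0 0 0 0 0.04 0 -1;0 0 0 0 0 0 -1'
```

```text
clock: 47.85
tool_pos: [0.446, -0.36, 0.0913]
orientation: [-179.7, 0.0, 70.1]
force: [-11.7, 2.3, 12.2]
opening: 0.017
clock: 48.22
tool_pos: [0.446, -0.36, 0.0913]
orientation: [-179.4, -0.0, 70.1]
force: [-21.3, 8.0, 23.2]
opening: 0.0173
```

```bash
python3 -m jog '0 0 0 0 -.06 0 -1;0 0 0 0 -.05 0 -1;0 0 0 0 0 0 -1'
python3 -m jog '0 0 0 0 0 0 .2;0 0 0 0 0 0 .2;0 0 0 0 0 0 .2;0 0 0 0 0 -.7 .3;0 0 0 0 0 -.8 .3;0 0 0 0 0 -.8 .5;0 0 0 0 0 -.8 1;0 0 0 0 0 -.6 1'
python3 -m jog '0 0 0 .8 -.2 0 1;0 0 0 .8 -.2 0 1;0 0 0 .8 -.2 0 1;0 0 0 0 0 0 1;0 0 0 0 0 0 1'
python3 - <<'E'
from an import *
o=st(); p,d=snap('wrist','w9'); w=wcloud(d,o); np.save('pics/w9c.npy',w)
P=w[(w[...,2]>.11)&(w[...,2]<.125)&(w[...,0]<.5)&(w[...,1]<-.32)]; print('knob',len(P),P.mean(0),P.min(0),P.max(0))
p=p[...,::-1].astype(int); b,g,r=p[...,0],p[...,1],p[...,2]
m=(r>150)&(r-g>80)&(r-b>80)&(w[...,2]>.02)&(w[...,2]<.05); P=w[m]; print('grip',len(P),P.mean(0)); t=P[P[:,2]>.034]; print(len(t),t.mean(0),cv2.minAreaRect(t[:,:2].astype(np.float32)))
E
```

```text
clock: 48.6
tool_pos: [0.4459, -0.36, 0.0914]
orientation: [-179.8, 0.0, 70.1]
force: [-8.1, 1.0, 8.5]
opening: 0.017
clock: 49.6
tool_pos: [0.4484, -0.3604, 0.2407]
orientation: [179.9, -0.0, 70.2]
force: [-0.6, 0.1, -0.2]
opening: 0.0802
clock: 50.22
tool_pos: [0.4581, -0.2619, 0.2393]
orientation: [180.0, -0.0, 70.2]
force: [-0.3, -1.6, 0.6]
opening: 0.0875
50.225 [ 0.4581 -0.2619  0.2393] [179.99  -0.    70.21] [-0.3 -1.6  0.6] 0.0875 [  -8.4    6.1  -16.7    0.   -67.2 -101.3]
knob 344 [ 0.44588169 -0.3587447   0.11683038] [ 0.43775385 -0.36834295  0.11002554] [ 0.45522096 -0.35133673  0.11938199]
grip 578 [ 0.44698108 -0.21823191  0.03986572]
578 [ 0.44698108 -0.21823191  0.03986572] ((0.4406130909919739, -0.21595734357833862), (0.01956932060420513, 0.057455405592918396), 66.5815200805664)
```

View pics/w9.png

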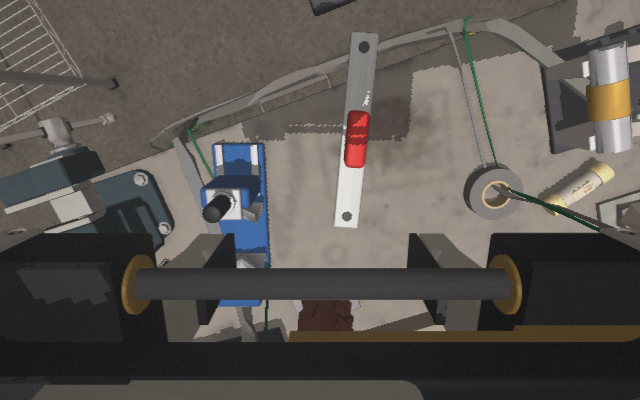

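```bash
python3 - <<'E'
from h import *
o=ctrl.get_obs(); w=np.load('pics/w9c.npy'); p=cv2.imread('pics/w9.png').astype(int); b,g,r=p[...,0],p[...,1],p[...,2]
ci=vision.camera_info('wrist');K=np.array(ci['camera_matrix']);Tc=np.array(ci['tool_from_camera']); Rt=R.from_euler('xyz',o['orientation'],degrees=True)
def plane(u,v,z):
    ray=Rt.apply(Tc[:3,:3]@np.linalg.inv(K)@[u,v,1]); c=Rt.apply(Tc[:3,3])+o['tool_pos']; return c+ray*(z-c[2])/ray[2]
m=((r>130)&(r-g>70)&(r-b>70)); m[:, :320]=0; m[:,400:]=0;m[250:]=0
n,l,s,c=cv2.connectedComponentsWithStats(m.astype(np.uint8)); i=1+np.argmax(s[1:,4]); print(s[i],c[i],plane(*c[i],.035))
for u,v in [(363,47),(347,217)]: print(plane(u,v,.01))
a=plane(363,47,.01);bb=plane(347,217,.01); print('mid',(a+bb)/2,'ang',np.rad2deg(np.arctan2(*(bb-a)[[1,0]])),np.linalg.norm(bb-a))
# bar surface pts
q=w[(w[...,2]>.006)&(w[...,2]<.014)&(abs(w[...,1]+.217)<.06)&(w[...,0]>.3)&(w[...,0]<.56)]
print(len(q),cv2.minAreaRect(q[:,:2].astype(np.float32)))
E
```

```text
[345 113  23  55 812] [356.74507389 142.85837438] [ 0.44328624 -0.21691255  0.035     ]
[ 0.3533354  -0.17770849  0.01      ]
[ 0.52818883 -0.25450827  0.01      ]
mid [ 0.44076211 -0.21610838  0.01      ] ang -23.71222275300203 0.190976256130094
3963 ((0.4400702118873596, -0.21531274914741516), (0.030126526951789856, 0.21975848078727722), 65.90990447998047)
```

```bash
python3 -m jog '0 0 -1 0 0 0 1;0 0 -1 0 0 0 1;0 0 -1 0 0 0 1;0 0 -1 0 0 0 1;0 0 -1 0 0 0 1;0 0 -1 0 0 0 1;0 0 -1 0 0 0 1;0 0 -1 0 0 0 1' >/dev/null
python3 -m jog '0 0 -1 0 0 0 1;0 0 -1 0 0 0 1;0 0 -1 0 0 0 1;0 0 -1 0 0 0 1;0 0 -1 0 0 0 1;0 0 -1 0 0 0 1;0 0 -1 0 0 0 1;0 0 0 0 0 0 1'
python3 -c "
from h import *
to([.4405,-.2158,.10],156.3)"
```

```text
clock: 52.28
tool_pos: [0.4578, -0.2626, 0.239]
orientation: [-180.0, -0.0, 156.0]
force: [-0.3, 0.1, -0.4]
opening: 0.0873
52.275 [ 0.4578 -0.2626  0.239 ] [-1.80e+02 -2.00e-02  1.56e+02] [-0.3  0.1 -0.4] 0.0873 [ -8.5   6.2 -16.7  -0.  -67.2 -15.5]
shift units [0.87 0.89 3.48]
turn units (tool) [-0.   -0.   -0.05] shift in final axes [0.87 0.9  3.47]
```

```bash
python3 -m jog '0 0 -.05 .45 .45 .5 1;0 0 0 .42 .45 .6 1;0 0 0 0 0 .7 1;0 0 0 0 0 .7 1;0 0 0 0 0 .6 1;0 0 0 0 0 .3 1;0 0 0 0 0 0 1;0 0 0 0 0 0 1'
python3 - <<'E'
from h import *
to([.4405,-.2158,.013],156.3)
snap('scene','s10')
print([(np.round(r['location'],4).tolist(),round(r['score'],2)) for r in nets.boxes_of('bar_grip','scene')])
cv2.imwrite('pics/s10z.png',cv2.resize(cv2.imread('pics/scene10.png' if 0 else 'pics/s10.png')[180:340,260:480],None,fx=3,fy=3))
E
```

```text
clock: 53.28
tool_pos: [0.4412, -0.2153, 0.104]
orientation: [180.0, 0.1, 156.4]
force: [0.4, 0.1, -0.7]
opening: 0.0876
53.275 [ 0.4412 -0.2153  0.104 ] [1.7999e+02 7.0000e-02 1.5637e+02] [ 0.4  0.1 -0.7] 0.0876 [ -3.   10.1 -31.7   0.  -48.1 -20.6]
shift units [ 0.01 -0.02  2.28]
turn units (tool) [0.   0.01 0.01] shift in final axes [ 0.01 -0.02  2.28]
[]
```

View pics/s10z.png

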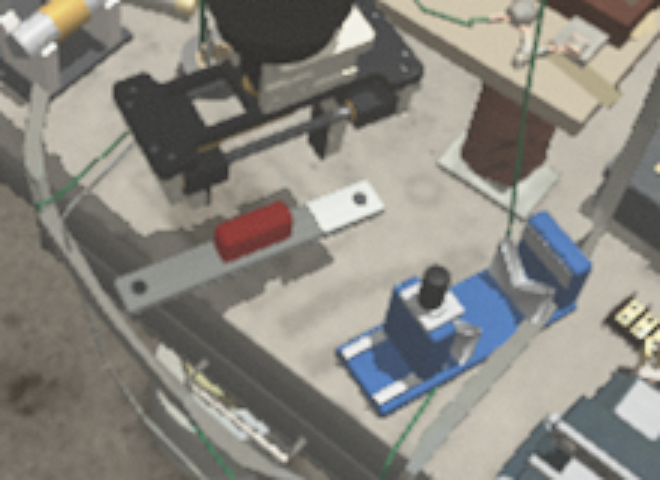

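```bash
python3 -m jog '0 0 0 0 0 .6 1;0 0 0 0 0 .6 1;0 0 0 0 0 .5 1;0 0 0 0 0 .35 1;0 0 0 0 0 .2 1;0 0 0 0 0 0 1;0 0 0 0 0 0 1'
python3 -m jog '0 0 0 0 0 0 -1;0 0 0 0 0 0 -1;0 0 0 0 0 0 -1;0 0 0 0 0 0 -1'
```

```text
clock: 54.25
tool_pos: [0.4411, -0.2151, 0.0138]
orientation: [180.0, 0.1, 156.4]
force: [0.3, 0.3, 0.1]
opening: 0.0873
clock: 54.75
tool_pos: [0.4407, -0.215, 0.0134]
orientation: [180.0, 0.0, 156.4]
force: [-0.4, 0.2, 1.9]
opening: 0.0602
```

```bash
python3 -m jog '0 0 0 0 0 -.3 -1;0 0 0 0 0 -.6 -1;0 0 0 0 0 -.7 -1;0 0 0 0 0 -.7 -1;0 0 0 0 0 -.7 -1;0 0 0 0 0 -.7 -1;0 0 0 0 0 -.4 -1;0 0 0 0 0 0 -1'
python3 -m jog '0 0 .5 0 0 0 -1;0 0 .8 0 0 0 -1;0 0 .8 0 0 0 -1;0 0 .8 0 0 0 -1;0 0 .8 0 0 0 -1;0 0 .8 0 0 0 -1;0 0 .8 0 0 0 -1;0 0 .8 0 0 0 -1'
python3 -m jog '0 0 .8 0 0 0 -1;0 0 .8 0 0 0 -1;0 0 .8 0 0 0 -1;0 0 .8 0 0 0 -1;0 0 .8 0 0 0 -1;0 0 .8 0 0 0 -1;0 0 .6 0 0 0 -1;0 0 .3 0 0 0 -1'
python3 -c "
from h import *
to([.451,.122,.17],87.6)"
```

```text
clock: 55.75
tool_pos: [0.441, -0.215, 0.1787]
orientation: [179.9, 0.1, 156.4]
force: [-0.2, -0.5, -3.8]
opening: 0.0601
clock: 56.75
tool_pos: [0.4396, -0.2148, 0.1761]
orientation: [-179.9, -0.1, 121.3]
force: [0.5, 0.2, -2.3]
opening: 0.0597
clock: 57.75
tool_pos: [0.4398, -0.2148, 0.1763]
orientation: [-179.9, -0.0, 88.7]
force: [-2.0, 0.2, -2.7]
opening: 0.0599
57.75 [ 0.4398 -0.2148  0.1763] [-1.799e+02 -3.000e-02  8.871e+01] [-2.   0.2 -2.7] 0.0599 [ -3.    5.4 -26.3  -0.  -58.4 -88.3]
shift units [8.42 0.09 0.16]
turn units (tool) [-0.02 -0.    0.19] shift in final axes [ 8.43 -0.07  0.16]
```

```bash
python3 -m jog '0 0 0.1 .4 0 0 -1;0 0 0 .8 0 0 -1;0 0 0 .9 0 0 -1;0 0 0 .9 0 0 -1;0 0 0 .9 0 0 -1;0 0 0 .9 0 0 -1;0 0 0 .9 0 0 -1;0 0 0 .9 0 0 -1'
python3 -m jog '0 0 0 .9 0 0 -1;0 0 0 .6 0 0 -1;0 0 0 .3 0 0 -1;0 0 0 0 0 0 -1;0 0 0 0 0 0 -1'
python3 - <<'E'
from h import *
to([.451,.122,.0945],87.6)
for c in ('top','scene'):
    p,d=snap(c,c+'11'); W=cloud(c,d); p=p[...,::-1].astype(int)
    h=W[...,2]; m=(h>.155)&(h<.18)&(W[...,0]>.4)&(W[...,0]<.5)&(W[...,1]>-.02)&(W[...,1]<.26)&(p.min(-1)>110); print(c,m.sum(),cv2.minAreaRect(W[m][:,:2].astype(np.float32)) if m.sum() else '')
a=cv2.imread('pics/scene11.png')[90:250,160:380];cv2.imwrite('pics/s11z.png',cv2.resize(a,None,fx=3,fy=3))
a=cv2.imread('pics/top11.png')[120:280,140:340];cv2.imwrite('pics/t11z.png',cv2.resize(a,None,fx=3,fy=3))
E
```

```text
clock: 58.75
tool_pos: [0.4481, 0.0499, 0.1768]
orientation: [-180.0, 0.0, 88.2]
force: [0.2, -0.7, -3.6]
opening: 0.0601
clock: 59.38
tool_pos: [0.4506, 0.1202, 0.177]
orientation: [-180.0, 0.0, 88.2]
force: [0.5, 0.9, -3.1]
opening: 0.0598
59.375 [0.4506 0.1202 0.177 ] [-1.7997e+02  2.0000e-02  8.8200e+01] [ 0.5  0.9 -3.1] 0.0598 [  39.2    3.   -28.8   -0.   -58.2 -131. ]
shift units [0.05 0.01 2.06]
turn units (tool) [-0.01  0.    0.1 ] shift in final axes [0.05 0.01 2.06]
top 252 ((0.44475057721138, 0.028631780296564102), (0.03402796760201454, 0.02792211063206196), 88.53343200683594)
scene 574 ((0.4478437006473541, 0.12061892449855804), (0.22297872602939606, 0.030880119651556015), 87.53015899658203)
```

View pics/s11z.png

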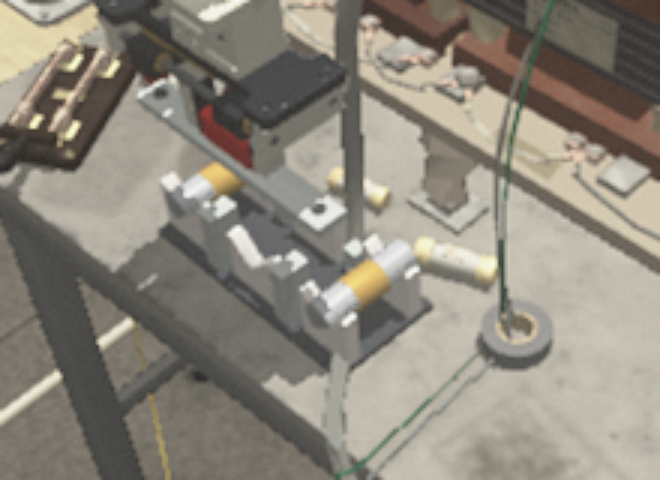

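View pics/t11z.png

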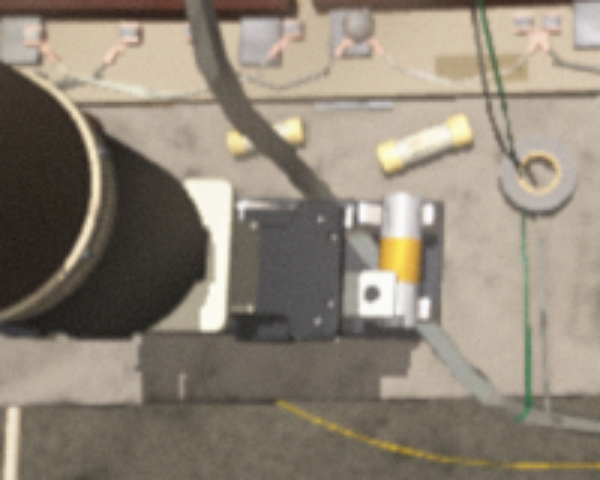

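```bash
python3 - <<'E'
from h import *
for f in ('scene0','top0'):
    W=cloud(f[:-1],np.load(f'pics/{f}.npy'))
    for c in ((.449,.0763),(.4524,.1676)):
        m=(abs(W[...,0]-c[0])<.022)&(abs(W[...,1]-c[1])<.014)&(abs(W[...,2]-.0735)<.006); P=W[m]; print(f,m.sum(),P.mean(0).round(4),cv2.minAreaRect(P[:,:2].astype(np.float32)))
E
```

```text
scene0 77 [0.4467 0.075  0.0717] ((0.44815030694007874, 0.07590462267398834), (0.019996117800474167, 0.032967209815979004), 79.96580505371094)
scene0 70 [0.4513 0.1666 0.0718] ((0.4516329765319824, 0.1681530773639679), (0.021585995331406593, 0.03101910836994648), 86.13871002197266)
top0 119 [0.4487 0.0767 0.0748] ((0.44866907596588135, 0.07718508690595627), (0.018552036955952644, 0.02919485792517662), 88.3543472290039)
top0 120 [0.4526 0.1682 0.0748] ((0.45302194356918335, 0.16890157759189606), (0.029498739168047905, 0.01930387131869793), 0.6490477323532104)
```

```bash
python3 -m jog '0 0 .05 .04 .03 .4 -1;0 0 0 0 0 .5 -1;0 0 0 0 0 .5 -1;0 0 0 0 0 .4 -1;0 0 0 0 0 .2 -1;0 0 0 0 0 0 -1;0 0 0 0 0 0 -1'
```

```text
clock: 60.35
tool_pos: [0.4526, 0.1225, 0.0978]
orientation: [180.0, -0.0, 87.9]
force: [-0.3, -1.3, -2.5]
opening: 0.0597
```

```bash
python3 -m jog '0 0 0 0 -.02 .1 -1;0 0 0 0 0 .08 -1;0 0 0 0 0 .05 -1;0 0 0 0 0 0 -1;0 0 0 0 0 0 -1'
python3 -m jog '0 0 0 0 0 .04 -1;0 0 0 0 0 .02 -1;0 0 0 0 0 0 -1'
```

```text
clock: 60.98
tool_pos: [0.4514, 0.1225, 0.088]
orientation: [180.0, 0.0, 87.9]
force: [0.3, 0.5, -3.0]
opening: 0.0598
clock: 61.35
tool_pos: [0.4515, 0.1225, 0.0868]
orientation: [180.0, -0.0, 88.0]
force: [-6.4, 0.1, 11.9]
opening: 0.0601
```

Contact on the posts at the expected height. Release and rise, then look.

```bash
python3 -m jog '0 0 0 0 0 -.03 -1;0 0 0 0 0 0 -1;0 0 0 0 0 0 .6;0 0 0 0 0 0 1;0 0 0 0 0 0 1;0 0 0 0 0 0 1'
python3 -m jog '0 0 0 0 0 -.4 1;0 0 0 0 0 -.8 1;0 0 0 0 0 -.8 1;0 0 0 0 0 -.8 1;0 0 0 0 -.3 -.8 1;0 0 0 0 -.3 -.5 1;0 0 0 0 0 0 1;0 0 0 0 0 0 1'
python3 look.py w12; python3 - <<'E'
from an import *
o=st(); w=wcloud(np.load('pics/w12.npy'),o); p=cv2.imread('pics/w12.png').astype(int)
m=(w[...,2]>.079)&(w[...,2]<.088)&(w[...,0]>.42)&(w[...,0]<.49)&(w[...,1]>-.02)&(w[...,1]<.26); P=w[m]
print(len(P),cv2.minAreaRect(P[:,:2].astype(np.float32)))
for y in np.arange(.02,.23,.03):
    s=P[abs(P[:,1]-y)<.012]; print(round(y,2),len(s),s[:,2].mean().round(4) if len(s) else '')
A=np.c_[P[:,:2],np.ones(len(P))]; print('slopes',np.linalg.lstsq(A,P[:,2],rcond=None)[0])
E
```

```text
clock: 62.1
tool_pos: [0.4514, 0.1224, 0.0868]
orientation: [180.0, -0.0, 87.9]
force: [-0.7, 0.5, -0.6]
opening: 0.0868
clock: 63.1
tool_pos: [0.4272, 0.1232, 0.2502]
orientation: [-180.0, 0.0, 87.9]
force: [-0.2, -1.2, -1.0]
opening: 0.0878
63.1 [0.4272 0.1232 0.2502] [-1.7997e+02  1.0000e-02  8.7930e+01] [-0.2 -1.2 -1. ] 0.0878 [  41.6   -2.8  -24.5   -0.   -68.3 -133.7]
g1 near [(-18, np.float64(83.7), 111), (-14, np.float64(83.9), 102), (-10, np.float64(83.8), 98), (-6, np.float64(83.8), 102), (-2, np.float64(83.9), 104), (2, np.float64(84.6), 98), (6, np.float64(84.5), 101), (10, np.float64(83.8), 94), (14, np.float64(83.8), 104), (18, np.float64(83.8), 50)]
g1 sleeve [(-18, np.float64(64.2), 126), (-14, np.float64(68.6), 113), (-10, np.float64(70.3), 110), (-6, np.float64(71.4), 96), (-2, np.float64(71.0), 93), (2, np.float64(69.9), 79), (6, np.float64(67.5), 42), (10, np.float64(63.1), 23), (14, None), (18, None)]
g1 far [(-18, np.float64(63.8), 119), (-14, np.float64(68.3), 93), (-10, np.float64(70.2), 77), (-6, np.float64(71.2), 75), (-2, np.float64(70.9), 67), (2, np.float
[... 752 characters left out ...]
one), (-10, None), (-6, None), (-2, np.float64(71.1), 10), (2, np.float64(70.5), 83), (6, np.float64(68.0), 101), (10, np.float64(61.7), 154), (14, np.float64(50.7), 57), (18, np.float64(54.2), 58)]
g3 646 [[0.4657, 0.0109, 0.0626], [0.479, 0.0292, 0.0697], [0.4986, 0.0396, 0.0729]]
63.15 [0.4271 0.1231 0.2499] [-1.7994e+02  4.0000e-02  8.7920e+01] [-0.2 -0.2  0.6] 0.0877 [  41.6   -2.8  -24.5   -0.   -68.3 -133.7]
4937 ((0.45010125637054443, 0.12240007519721985), (0.21985723078250885, 0.030861452221870422), 87.4288558959961)
0.02 548 0.0834
0.05 700 0.0832
0.08 663 0.0832
0.11 146 0.0828
0.14 170 0.0827
0.17 708 0.0833
0.2 696 0.0834
0.23 385 0.0836
slopes [0.020154   0.00083737 0.07414325]
```

View pics/w12.png

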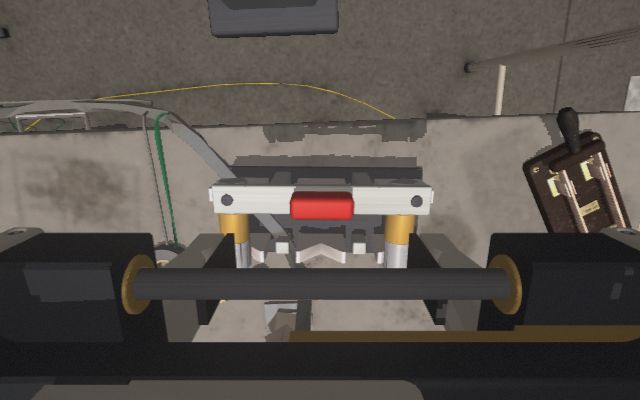

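```bash
python3 - <<'E'
from h import *
p,d=snap('top','t13'); snap('scene','s13'); W=cloud('top',d)
P=W[(W[...,2]>.11)&(W[...,2]<.125)&(W[...,0]<.5)&(W[...,0]>.38)&(W[...,1]<-.3)&(W[...,1]>-.4)]; print('knob',P.mean(0))
W=cloud('top',np.load('pics/top0.npy')); P=W[(W[...,2]>.11)&(W[...,2]<.125)&(W[...,0]<.5)&(W[...,0]>.38)&(W[...,1]<-.3)&(W[...,1]>-.4)]; print('knob at start',P.mean(0))
print(ctrl.close_job())
E
```

```text
knob [ 0.44502568 -0.35723016  0.11861102]
knob at start [ 0.44427637 -0.35719374  0.11823731]
the job is handed in; nothing more can be done
None
```

The job is done and handed in at about 63 s of the 210 s allowed; the hand-in reports no verdict.

- **Vice:** I drew the jaw back about 34 mm, lifted the shaft out, and slid the jaw shut until it stopped against about 20 N. The last picture shows the knob within 1 mm of where it started.
- **Shafts:** Only one other shaft was present, in the right-hand groove, so I laid the vice shaft in the left-hand groove. Both are rolled home against the right-hand walls. Their tops measure about 71 mm and each sits about 5 mm to the side, as bedded shafts should. Their sleeves are within about 1 mm of midway; the right-hand shaft started about 3 mm off and I moved it to centre.
- **Bar:** The bar was knocked aside during the run, so I located it again before picking it up. I laid it only after both shafts were bedded. Its top measures 83.2–83.6 mm along its length, so it is level on both posts. It is within 1 mm of centre and 0.2° of square, with the grip upward.

The cameras differ by 1–2 mm from each other, and I relied on the wrist camera for the final figures. No check failed.

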